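# Drag the hot breakfast tray out with the pan hook and finish laying it

## Task

With the pan hook in its pull loop, drag the hot tray right out from under the heat shelf until the whole tray stands clear in front of it, never touching the tray with the gripper, and with the covered bowl staying upright in its printed circle. Lay the pan hook back in its wire rest as it lay before, and stand the blue mug in the tray's empty printed circle with its handle over the printed handle mark. Do not tip the mug over or shift the other things on the counter.

Things in the scene. Friction and masses are not known exactly. Their poses are not given: they have to be found in the camera images.
- shelf_edge (a point): Middle of the open front edge of the heat shelf, on the counter (z = 0); a fixed chrome wire shelf standing to the robot's left, its front facing the robot's right. x points level into the shelf, so things come out towards -x; y along the front edge, z up. The clear way between the two front legs is 324 mm; only the tray is in it.
- heat_shelf: The heat shelf, origin and axes as its front edge point: 340 wide (y), 300 deep (x), on four 16 mm legs at its corners, wires 190 to 202 mm high, plates stacked on its back half up to 255 mm, a heater bar under the back half, lowest at 150 mm high.
- tray: Hot tray, dark red enamel: 200 long (x) x 150 wide (y), floor 4 mm thick, rim 22 mm high (edge wire to 25), about 0.5 kg, loose on the counter under the heat shelf, pull loop at its -x end towards the open front. Origin under its centre; x along the tray into the shelf, z up. 3 to 9 N drag it along the counter.
- tray_loop (a point): Centre of the tray's pull loop, 122 mm from the tray's centre in -x, axes as the tray's. A rigid flat level U of 6 mm steel wire, 18 mm above the counter (wire from 15 to 21 mm high). The clear opening is 46 mm wide (y) and 41 mm long: from the tray's end wall 22 mm in +x to the crossbar, wire centre 22 mm in -x. 15 mm free beneath.
- tray_back (a point): Middle of the outer face of the tray's far (back) end wall, 11 mm above the counter, axes as the tray's, 222 mm in +x from the loop's centre. The whole tray is out when this end is in front of the shelf's front edge.
- mug_spot (a point): Centre of the empty printed cream circle (76 mm across) for the mug on the tray's floor, 4 mm above the counter, in the loop half: x -48, y -18 mm from the tray's centre. Axes as the tray's.
- handle_mark (a point): Where the mug's handle belongs, at the small printed tab leading out of the mug circle towards a tray corner: 50 mm from the circle's centre, half-way between the tray's -x and -y, on the tray's floor.
- bowl_spot (a point): Centre of the printed circle (98 mm across) on the tray's floor in which the covered bowl stands.
- bowl: White round bowl with a steel lid and black knob, one piece, 89 mm across, 79 mm high, 0.35 kg, loose on the tray in its printed circle. Origin at the centre of its underside.
- hook_handle (a point): Centre of the pan hook's handle, where it is gripped. Dark wooden handle 100 long (x) x 22 wide (y) x 26 high (z). From its +x end an 8 mm steel rod runs on level along x to 160 mm from here and turns down as a hook. 0.16 kg, loose, centre of mass some 30 mm in +x. At the start it lies level in its rest, hook down. x points to the hook, z up.
- hook_tip (a point): End of the hook, 156 mm in +x and 42 mm below the handle's centre (hook's axes); round, 8 mm thick, its lowest point 4 mm below this one. The turned-down end leans 4 mm towards the handle at its tip.
- rest_seat (a point): Where the handle's centre lies when the hook is seated in its rest, 68 mm above the counter; fixed. x points as the hook's x does when seated, z up.
- hook_rest: Fixed wire rest of the pan hook, origin on the counter under the seat point, axes as there. Base plate 190 x 70 x 4 and two flared wire forks: one 38 mm in -x under the handle (wires 49 to 76 mm high, 26 mm clear at the bottom, 41 at the top), one 108 mm in +x under the rod (58 to 85 mm high). The way between the forks is free for fingers.
- mug_center (a point): Blue mug: its centre, 37 mm above its underside. 62 mm across, 74 mm high, wall 3.5 mm, open, 0.22 kg, loose, upright on the counter. x points to its handle, an upright loop reaching 60 mm from the mug's axis, 9 mm thick, 15 to 63 mm high; a grip across y clears it.
- mug_handle (a point): Point on the blue mug's handle, 50 mm from the mug's axis along its x, 37 mm above its underside.
- white_mug_a: White mug, same shape as the blue one; leave it alone. Origin under its centre.
- white_mug_b: White mug, same shape as the blue one; leave it alone. Origin under its centre.
- sugar_jar: Glass jar, 72 across, 115 high; leave it alone.
- saucers: Stack of cream saucers, 140 across, 38 high; leave it alone.
- milk_jug: Steel milk jug, 82 across, 91 high, with a handle; leave it alone.
- card_reader: Black card reader 150 x 75 x 30; leave it alone.
- salt_shaker: Shaker 42 across, 77 high, white inside; leave it alone.
- pepper_shaker: Shaker 42 across, 77 high, dark inside; leave it alone.
Mind the look-alikes: they are no part of the job. What is shaped like the bowl but orange, turquoise or yellow is not meant.

How it is judged:
On the way, in this order (a step that is already met when the one before it is completed fails the run):
1. the hook's tip is down inside the tray's pull loop while the tray is still under the shelf (x of hook_tip in the frame of tray_loop between -0.024 and 0.024 m and y of hook_tip in the frame of tray_loop between -0.025 and 0.025 m and z of hook_tip in the frame of tray_loop below -0.001 m and x of tray_back in the frame of shelf_edge above 0.05 m), for 0.2 s.
2. the whole tray is out in front of the shelf's front edge with the hook still in its loop (x of hook_tip in the frame of tray_loop between -0.024 and 0.024 m and y of hook_tip in the frame of tray_loop between -0.025 and 0.025 m and z of hook_tip in the frame of tray_loop below -0.001 m and x of tray_back in the frame of shelf_edge below -0.003 m), for 0.1 s.
At the end, for the whole second after the job is handed in: Whole tray in front of the shelf's edge (3 mm or more), flat. Bowl upright within 12 mm of its circle's centre. Hook back in its rest, same way round, handle within 20 mm (8 mm in height) of the seat. Mug upright on the tray, within 10 mm of its circle's centre, handle within 20 mm of its mark (x of tray_back in the frame of shelf_edge below -0.003 m and angle between tray_back's own z axis and vertical below 0.05 rad and height (world z) of tray_back below 0.02 m and horizontal distance between bowl and bowl_spot below 0.012 m and z of bowl in the frame of bowl_spot below 0.005 m and angle between bowl's own z axis and vertical below 0.1 rad and horizontal distance between hook_handle and rest_seat below 0.02 m and z of hook_handle in the frame of rest_seat between -0.008 and 0.008 m and x of hook_tip in the frame of rest_seat above 0.1 m and z of hook_tip in the frame of rest_seat below -0.025 m and horizontal distance between mug_center and mug_spot below 0.01 m and horizontal distance between mug_handle and handle_mark below 0.02 m and z of mug_center in the frame of mug_spot between 0.033 and 0.042 m and angle between mug_center's own z axis and vertical below 0.08 rad); the robot touches nothing.
It fails at once if the gripper touches the hot tray (over 2 N) (contact force between the fingers and tray above 2 N).
It fails at once if the covered bowl is tipped (over 0.35 rad) (angle between bowl's own z axis and vertical above 0.35 rad).
It fails at once if the mug is tipped over (over 0.8 rad) (angle between mug_center's own z axis and vertical above 0.8 rad).
It fails at once if another thing on the counter is shifted (over 30 mm) (distance of any of white_mug_a, white_mug_b, sugar_jar, saucers, milk_jug, card_reader, salt_shaker, pepper_shaker from where it was at the start of the episode above 0.03 m).
It also fails if it takes over 64 s, if anything falls off the work surface, if the arm or the gripper's body presses on something with over 40 N, if the wrist force passes 120 N, or if a joint passes its speed limit or range.

## Robot

A 6-joint arm with a two-finger parallel gripper is mounted at the origin on the work surface. World frame = base frame: x ahead of the robot, y to its left, z up, the work surface at z = 0. Lengths are in m, angles in rad, forces in N, time in s.
With the tool pointing down it reaches from about 0.375 to 0.975 m from the base axis. Payload 3.8 kg.
Tool frame: the origin (TCP) lies on the centre line of the jaws, within the pads' length; the fingertips stand 22 mm ahead of it and the grasp point (between the pads) lies 3 mm ahead of it; y points along the fingers, x is the direction in which the jaws open and shut, and the axes are right-handed (so a half turn about y gives the same grasp; the last joint's range is limited). The gripper opens to 85 mm and grips with 20 to 120 N. Pads are 22 mm wide; open, the fingers measure 114 mm over their backs; the gripper's body (76 mm by 85 mm) begins 54 mm behind the grasp point. The pads swing forward as they close: fully open they stand 13 mm farther back than shut.
Start: joints at [1.143, 0.264, 1.604, -0, 1.274, -0.037], TCP at [0.257, 0.624, 0.253] pointing down, gripper open.
Joint ranges: [-2.63, 2.63], [-0.94, 2.18], [0.31, 2.57], [-1.31, 4.45], [0, 2.66], [-2.55, 2.55]. Speed limits (rad/s): [2.57, 2.57, 3.14, 3.14, 3.14, 3.14].

## Interface

Orientations are given as a unit quaternion [x, y, z, w].
In Python, from plant import read_state, camera, camera_info, sign_off, boxes_of, masks_of, mark_of gives the robot as it stands.
- The arm moves only by the shell command python3 -m jog 'ROWS' [OPENING]. ROWS is JSON, a list of rows, each a list of 6 numbers: the shift along the tool's x, y, z in mm, then the turn, a rotation vector about the tool's x, y, z in rad. A call has 1 to 12 rows; each row shifts and turns the pose as measured when the row begins, along the tool's axes as they then stand; what a row does not reach is not made up. A row lasts 1/8 s, in which the tool goes at most 62.5 mm and 10.7 degrees, less where a joint would pass 70% of its speed; a pose out of reach is approached as far as the arm can. A call with a gripper value outside its range is refused whole. OPENING is the finger opening in mm, from 0 to 85.4, set as the call begins (- or left out, the last holds). The fingers move at their own pace and stop on an object; the grip force is fixed at half the most. Time passes only in rows, so rows that do not move let the fingers close. It gives the time, the measured TCP pose, the force and the opening at its end, in the units of the state.
- read_state(): the state, without advancing time (a new reading comes with each control period).
- camera(name): name is "scene" or "top" or "wrist"; returns the picture (384x512x3 uint8, red, green, blue); there is no depth.
- camera_info(name): a dict with "fovy" (degrees; the focal length in pixels is half the picture's height over the tangent of half this angle, whatever the lens; pixels are square), "cx", "cy" (the principal point, pixels), "R" (3x3) and "t" (3): a world point X has camera coordinates R X + t. Camera axes: x right, y down, z forward; pixel columns grow to the right and rows downward; lengths in m; the calibration is good to about 2 mm. The wrist camera is an equidistant fisheye: a pixel r from the principal point sees the ray r / f radians off the axis. A picture is of the moment at which its call begins: read the wrist's pose just before it. camera_info takes no time and is no camera call; for the wrist camera it gives the pose at the moment of the call.
- sign_off(): hands the job in, once; it reports no verdict.
Trained networks look in the newest picture that a camera, given by its name, has taken for a name from the list of things; names that differ only in an ending like _2 or _b are one class to them, and where a whole thing is asked for, a point or a joint stands for the part that bears it (a point fixed in the world has none). Each returns a list of dicts, best first, with "p" (0 to 1); they miss things now and then, are a little off and sometimes report something else, mostly with a low value. They report only what shows in the picture. A call takes as long as a camera call. They do not tell look-alikes from the thing itself.
- boxes_of(camera, name): "bbox" ([left, top, width, height] in pixels, round what is visible of it).
- masks_of(camera, name): "pixels" (384x512 bool, what is visible of it) and "bbox" ([left, top, width, height] in pixels, round what is visible of it).
- mark_of(camera, name): "xy" ([column, row] in pixels: a listed point, or the origin of a listed thing).
The state is a dict: "time_s": time; "joints": joint angles; "qd": joint speeds; "tau": joint torques, N m; "position": TCP position; "eef_rot": TCP orientation; "ft_force": force on the tool from outside, world axes, zero at the start; "moment": the same for the moment, N m; "opening": finger opening in m.
Only numpy, scipy, OpenCV 4.12 (cv2) and the standard library are available. Lean on these libraries where they do the work, as an engineer would, in place of code of your own. Each camera call takes 0.05 s, during which the arm holds its last target.

## Working session

There is one attempt and no reset: what is moved stays moved. The work goes in short steps, Python scripts to look and compute and a shell command to move; the robot and the scene stay as the last step left them, time stands still between calls to the robot, and variables do not carry over. Pictures are saved under pics/ and viewed, and the job is handed in when it is done.

```bash
ls; mkdir -p pics
python3 - <<'E'
from plant import *
import cv2, numpy as np
print(read_state())
for n in("scene","top","wrist"):
    im=camera(n); cv2.imwrite(f"pics/{n}0.png",cv2.resize(im[:,:,::-1],(800,600),interpolation=cv2.INTER_CUBIC)); print(n,camera_info(n))
E
```

```text
pics
{'time_s': 0.0, 'joints': array([ 1.14310266e+00,  2.64787817e-01,  1.60540301e+00, -4.40547258e-05,
        1.27366963e+00, -3.68686126e-02]), 'qd': array([ 0.00172597, -0.00141954,  0.00063907,  0.0005661 , -0.00077599,
        0.00117254]), 'tau': array([ 2.52890723e-04, -5.15138948e+01, -3.67303884e+01, -1.96326396e-04,
        1.35421712e-02,  1.27165146e-05]), 'position': array([0.25685197, 0.62347851, 0.25192293]), 'eef_rot': array([ 0.5880004 ,  0.39272735, -0.39407618, -0.58713263]), 'ft_force': array([ 0.19763418, -0.03645244,  0.09986702]), 'moment': array([-0.05842057,  0.02765455,  0.00894585]), 'opening': 0.08544707601198924}
scene {'fovy': 45.76456196272517, 'cx': 252.36388549595506, 'cy': 189.65388168469667, 'R': array([[ 0.99967786,  0.02504316,  0.00412565],
       [ 0.01970114, -0.66317307, -0.74820675],
       [-0.01600144,  0.748047  , -0.66345282]]), 't': array([-0.53094167,  0.08341018,  1.87011141])}
top {'fovy': 48.92244320924577, 'cx': 252.6425195872439, 'cy': 188.01700645871858, 'R': array([[ 0.02136835, -0.99976647, -0.0032255 ],
       [-0.99847289, -0.02117608, -0.05102419],
       [ 0.05094397,  0.00431088, -0.99869221]]), 't': array([0.02269464, 0.5172601 , 1.43179399])}
wrist {'fovy': 65.70646984690485, 'cx': 254.9131317490556, 'cy': 195.61248486463586, 'R': array([[ 0.38139075,  0.92441159, -0.00207778],
       [ 0.87848335, -0.3617403 ,  0.31210729],
       [ 0.28776398, -0.12086012, -0.95004459]]), 't': array([-0.67403596, -0.0402719 ,  0.38006633])}
```

View pics/scene0.png

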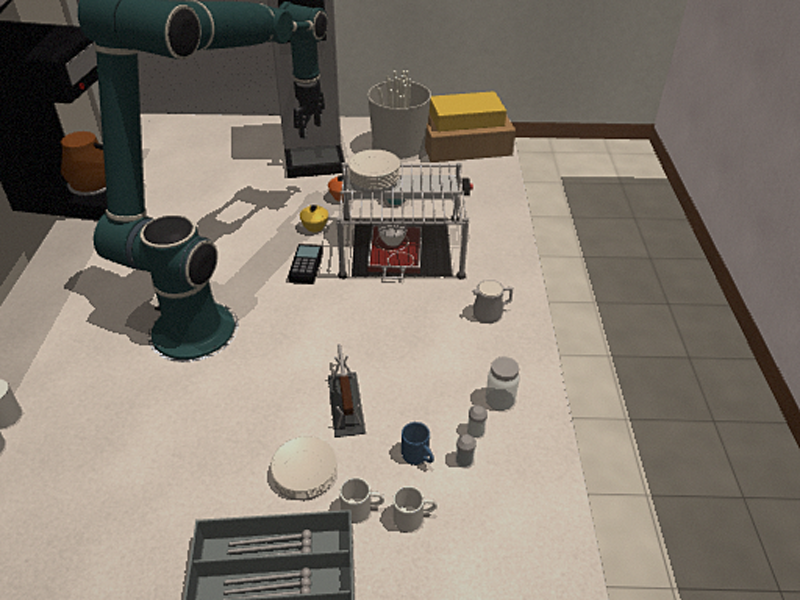

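View pics/top0.png

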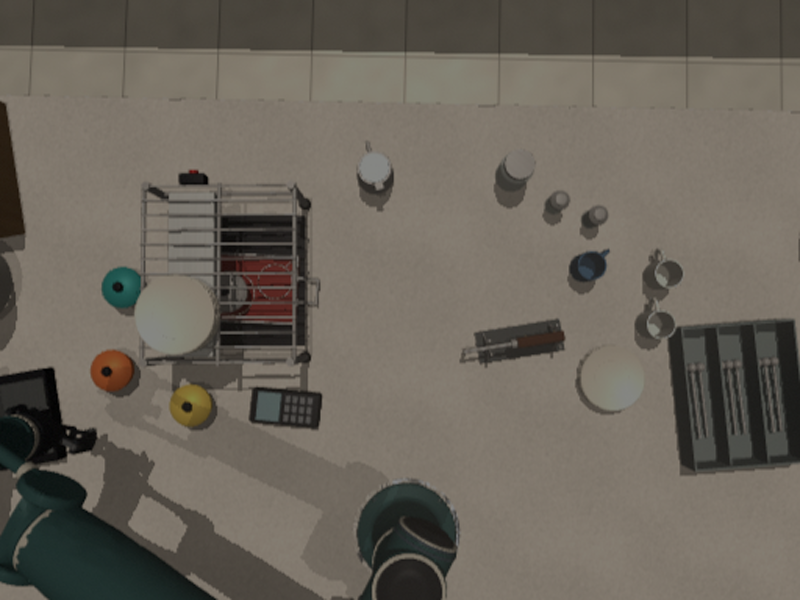

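View pics/wrist0.png

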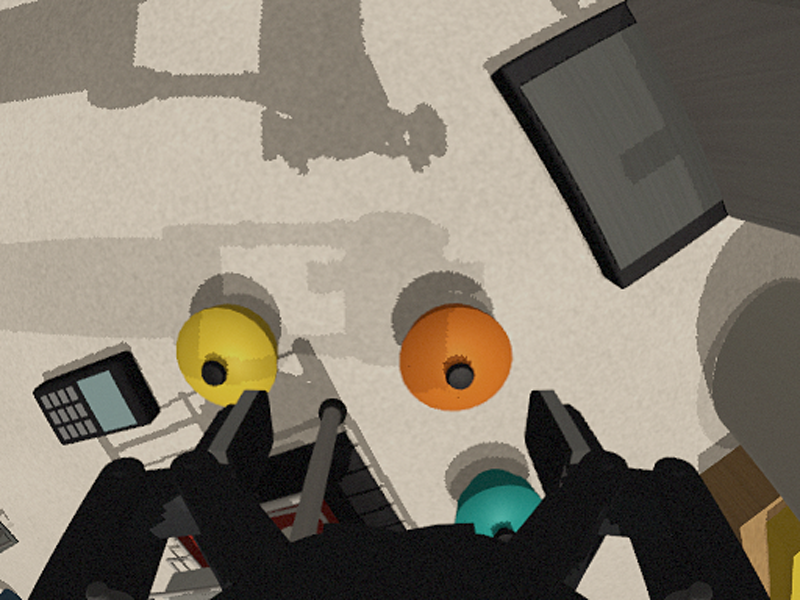

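The top view shows the shelf on the left (800-px coordinates: front legs about (303,203) and (303,357)). The tray loop is at (313,291), the hook in its rest at (460–565,340), and the blue mug at (588,266). White mugs are at (665,272) and (658,323). Next I'll measure these.

```bash
cat > h.py <<'E'
from plant import *
import cv2, numpy as np
from scipy.spatial.transform import Rotation as Rot
def ray(ci,uv,fish=False):
    f=192/np.tan(np.radians(ci["fovy"])/2)
    d=np.array([uv[0]-ci["cx"],uv[1]-ci["cy"]])
    if fish:
        r=np.hypot(*d); th=r/f; v=np.array([*(d/max(r,1e-9)*np.sin(th)),np.cos(th)])
    else: v=np.array([*(d/f),1.]); v/=np.linalg.norm(v)
    R=np.array(ci["R"]); return -R.T@np.array(ci["t"]), R.T@v
def atz(ci,uv,z,fish=False):
    o,v=ray(ci,uv,fish); return o+v*(z-o[2])/v[2]
def tri(rs):
    A=0;b=0
    for o,v in rs:
        P=np.eye(3)-np.outer(v,v); A=A+P; b=b+P@o
    p=np.linalg.solve(A,b); e=[np.linalg.norm((np.eye(3)-np.outer(v,v))@(p-o)) for o,v in rs]
    return p,max(e)
def proj(ci,X,fish=False):
    f=192/np.tan(np.radians(ci["fovy"])/2)
    c=np.array(ci["R"])@np.asarray(X)+np.array(ci["t"])
    if fish:
        r=np.hypot(c[0],c[1]); th=np.arctan2(r,c[2]); return np.array([ci["cx"],ci["cy"]])+f*th*c[:2]/max(r,1e-9)
    return np.array([ci["cx"]+f*c[0]/c[2],ci["cy"]+f*c[1]/c[2]])
def crop(im,x0,y0,x1,y1,name,k=None):
    k=k or min(800/(x1-x0),600/(y1-y0))
    c=im[y0:y1,x0:x1,::-1]; cv2.imwrite(name,cv2.resize(c,None,fx=k,fy=k,interpolation=cv2.INTER_CUBIC))
def st():
    s=read_state(); print("t",s["time_s"],"p",np.round(s["position"],4),"q",np.round(s["joints"],3),"ax\n",np.round(Rot.from_quat(s["eef_rot"]).as_matrix(),3)); return s
E
python3 - <<'E'
from h import *
cs=camera_info("scene"); ct=camera_info("top")
a=camera("scene"); b=camera("top"); cv2.imwrite("pics/s1raw.png",a[:,:,::-1]); cv2.imwrite("pics/t1raw.png",b[:,:,::-1])
H=dict(shelf_edge=0,tray=0,tray_loop=.018,tray_back=.011,mug_spot=.004,handle_mark=.004,bowl_spot=.004,bowl=.004,hook_handle=.068,hook_tip=.026,rest_seat=.068,hook_rest=0,mug_center=.037,mug_handle=.037,)
for n,z in H.items():
    ms=mark_of("scene",n); mt=mark_of("top",n)
    print(n)
    for c,m,nm in((cs,ms,"s"),(ct,mt,"t")):
        for q in m[:3]: print("  ",nm,np.round(q["xy"],1),round(q["p"],2),np.round(atz(c,q["xy"],z)[:2],4))
    if ms and mt: p,e=tri([ray(cs,ms[0]["xy"]),ray(ct,mt[0]["xy"])]); print("   tri",np.round(p,4),round(e,4))
crop(a,210,120,320,200,"pics/c1.png"); crop(b,280,150,430,260,"pics/c2.png"); crop(b,80,100,260,270,"pics/c3.png")
E
```

```text
shelf_edge
   s [194.6 165.6] 0.71 [0.2581 0.3001]
   s [256.5 178.3] 0.69 [0.5441 0.2181]
   t [198.  179.5] 0.69 [0.5428 0.2234]
   t [329.1 114. ] 0.69 [ 0.7812 -0.2271]
   t [174.3 179.7] 0.68 [0.5404 0.3054]
   tri [0.4102 0.1697 0.1434] 0.1269
tray
   s [253.5 161.7] 0.85 [0.5279 0.3373]
   t [163.3 183.4] 0.63 [0.5268 0.3431]
   tri [ 0.5275  0.3443 -0.0055] 0.0004
tray_loop
   s [249.7 171.4] 0.83 [0.513  0.2437]
   s [195.7 169.2] 0.49 [0.2703 0.252 ]
   t [197.6 183.9] 0.75 [0.5265 0.2219]
   t [343.8 217. ] 0.68 [ 0.4244 -0.2781]
   tri [0.5195 0.2185 0.0394] 0.0058
tray_back
   s [251.3 146.6] 0.9 [0.5149 0.4403]
   s [298.2 292.3] 0.55 [ 0.6978 -0.3953]
   t [132.3 179.5] 0.81 [0.5373 0.4477]
   tri [0.5261 0.4473 0.0077] 0.0114
mug_spot
   s [252.3 165. ] 0.72 [0.5231 0.3075]
   t [175.7 180.3] 0.74 [0.5382 0.2998]
   t [196.7 177.9] 0.62 [0.548  0.2275]
   tri [0.5304 0.2973 0.0132] 0.0071
handle_mark
   s [265.  170.4] 0.82 [0.5816 0.27  ]
   t [185.1 170.7] 0.61 [0.5721 0.2683]
   t [341.1 216.6] 0.26 [ 0.4254 -0.2718]
   tri [0.5768 0.2686 0.0044] 0.0048
bowl_spot
 
[... 664 characters left out ...]
.4319 -0.2611]
   s [193.8 167.7] 0.44 [0.272  0.2005]
   s [265.3 284.3] 0.32 [ 0.584  -0.4076]
   t [341.9 218.7] 0.9 [ 0.4193 -0.2613]
   tri [ 0.4256 -0.2609  0.0674] 0.0063
hook_rest
   s [221.  262.3] 0.91 [ 0.4228 -0.263 ]
   t [342.5 216.4] 0.79 [ 0.4261 -0.2775]
   t [185.7 173.3] 0.54 [0.5634 0.2666]
   tri [ 0.4253 -0.2746  0.0143] 0.001
mug_center
   s [263.6 283.1] 0.9 [ 0.5788 -0.3796]
   t [377.1 170. ] 0.8 [ 0.5852 -0.3846]
   tri [ 0.5817 -0.3832  0.0424] 0.0029
mug_handle
   s [272.7 292.4] 0.67 [ 0.6096 -0.4169]
   s [297.5 295.5] 0.59 [ 0.692 -0.427]
   s [220.2 254.8] 0.19 [ 0.4211 -0.2587]
   t [384.9 158.1] 0.95 [ 0.626  -0.4107]
   tri [ 0.6181 -0.4125  0.0327] 0.0084
```

View pics/c1.png

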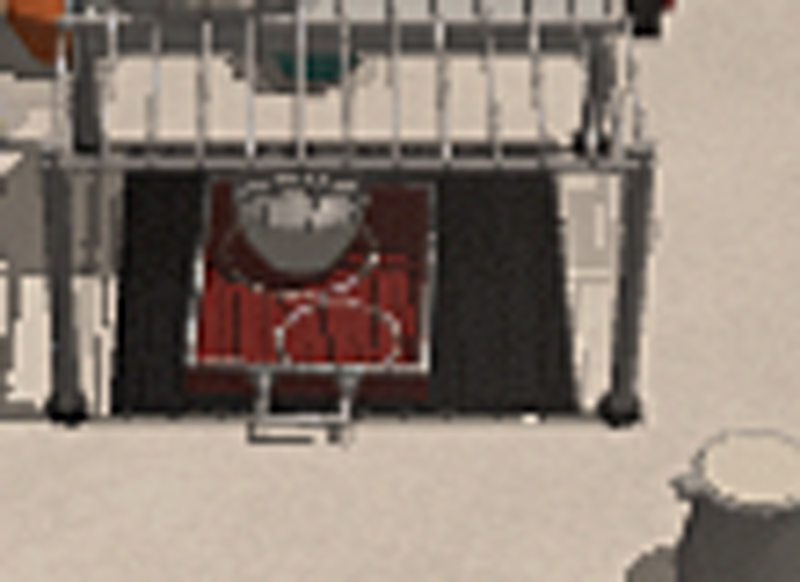

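View pics/c2.png

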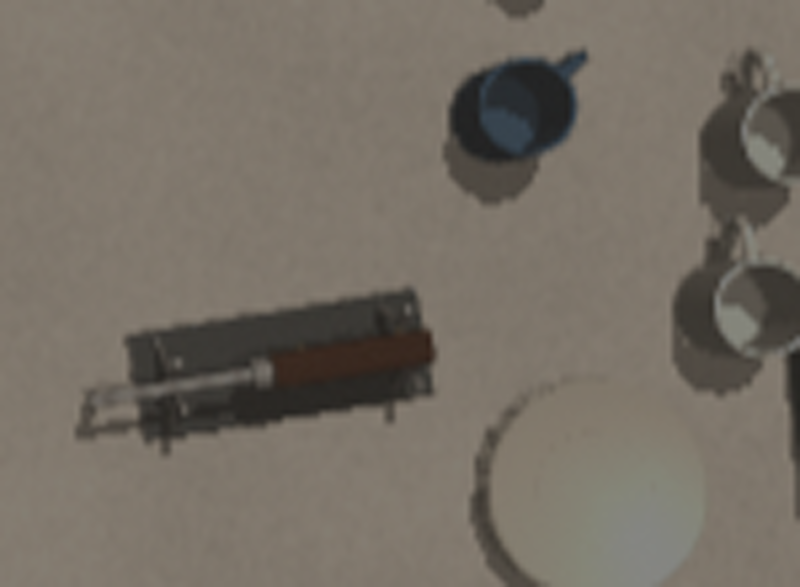

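View pics/c3.png

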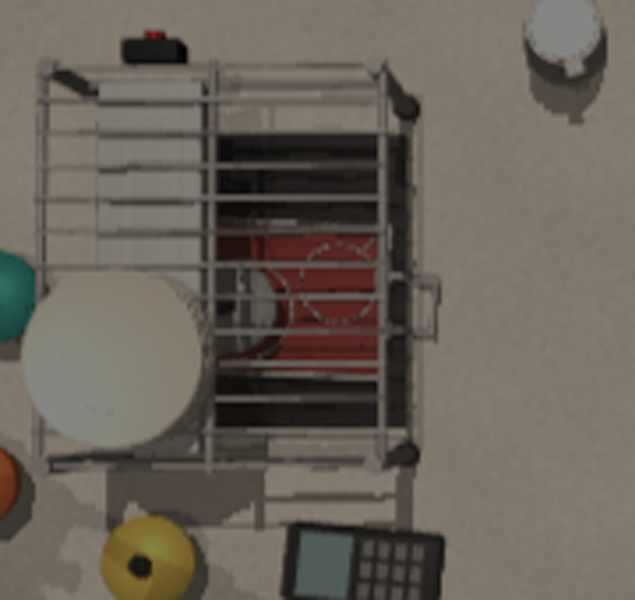

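Run:
```python
from h import *
cs=camera_info("scene"); ct=camera_info("top")
k=800/110
S=lambda x,y:(210+(x+.5)/k-.5,120+(y+.5)/k-.5)
k3=600/170
T=lambda x,y:(80+(x+.5)/k3-.5,100+(y+.5)/k3-.5)
k2=800/150
T2=lambda x,y:(280+(x+.5)/k2-.5,150+(y+.5)/k2-.5)
for n,p,z in [("legL",(67,412),0),("legR",(620,412),0),("rimNL",(190,362),.025),("rimNR",(427,368),.025),("FR",(437,185),.025),("FL",(207,185),.025),("barL",(258,412),.018),("barR",(348,412),.018),("shL",(250,437),0.0),("sR",(345,437),0.),
  ("jug",(750,470),.09)]:
  print("s",n,np.round(atz(cs,S(*p),z)[:2],4))
for n,p,z in [("legfar",(407,108),0),("legnear",(407,452),0),("loopfar",(437,276),.018),("loopnear",(437,338),.018),("edgefar",(378,232),.015),("edgenear",(378,374),.02),("circTop",(340,243),.004),("circBot",(340,321),.004),("circL",(300,283),.004),("circR",(378,283),.004)]:
  print("t",n,np.round(atz(ct,T(*p),z)[:2],4))
for n,p,z in [("hend",(432,347),.068),("hfront",(272,365),.068),("rodtip",(90,397),.068),("mugrim_r",(576,105),.074),("mugrim_l",(482,110),.074),("rimtop",(525,60),.074),("rimbot",(528,155),.074),("handle",(583,55),.06)]:
  print("t2",n,np.round(atz(ct,T2(*p),z)[:2],4))
```

```text
s legL [0.3752 0.2275]
s legR [0.7153 0.2377]
s rimNL [0.4503 0.2477]
s rimNR [0.5958 0.2463]
s FR [0.6026 0.4367]
s FL [0.4518 0.4321]
s barL [0.4935 0.2095]
s barR [0.5481 0.2111]
s shL [0.4886 0.2071]
s sR [0.5465 0.2089]
s jug [0.7753 0.0809]
t legfar [0.7144 0.2388]
t legnear [0.3764 0.2292]
t loopfar [0.5477 0.2025]
t loopnear [0.4876 0.2009]
t edgefar [0.5895 0.2614]
t edgenear [0.4516 0.2565]
t circTop [0.5791 0.3001]
t circBot [0.5026 0.2977]
t circL [0.539 0.338]
t circR [0.5406 0.2617]
t2 hend [ 0.4339 -0.3225]
t2 hfront [ 0.4207 -0.2243]
t2 rodtip [ 0.3987 -0.1127]
t2 mugrim_r [ 0.5845 -0.4083]
t2 mugrim_l [ 0.5802 -0.3505]
t2 rimtop [ 0.6117 -0.3767]
t2 rimbot [ 0.5531 -0.379 ]
t2 handle [ 0.6173 -0.4169]
```

```bash
cat >> h.py <<'E'
def tgt_R(ang,down=np.array([0,0,-1.])):
    # tool y down, tool x at world angle ang
    x=np.array([np.cos(ang),np.sin(ang),0]); return np.stack([x,down,np.cross(x,down)],1)
def plan(P,ang,mm=55,deg=9,nmin=1,s=None):
    s=s or read_state(); R0=Rot.from_quat(s["eef_rot"]); p0=s["position"]
    R1=Rot.from_matrix(tgt_R(ang)); rv=(R0.inv()*R1).as_rotvec(); d=np.asarray(P)-p0
    n=max(nmin,int(np.ceil(max(np.linalg.norm(d)*1e3/mm,np.degrees(np.linalg.norm(rv))/deg))))
    R=R0; out=[]
    for i in range(n):
        v=R.inv().apply(d/n)*1e3; out.append([*np.round(v,1),*np.round(rv/n,3)])
        R=R*Rot.from_rotvec(rv/n)
    print("from",np.round(p0,4),"n",n,"rot deg",np.round(np.degrees(rv),1)); print("["+",".join("["+",".join(f"{float(a):g}" for a in r)+"]" for r in out)+"]")
E
python3 - <<'E'
from h import *
s=st()
M=Rot.from_quat(s["eef_rot"]).as_matrix(); print(np.arctan2(M[1,0],M[0,0]))
plan([.50,.40,.40],-1.0)
E
```

```text
t 1.65 p [0.2571 0.6241 0.2533] q [ 1.143  0.264  1.604 -0.     1.274 -0.037] ax
 [[ 0.381  0.    -0.925]
 [ 0.925 -0.     0.381]
 [-0.    -1.    -0.   ]]
1.1800107730142406
from [0.2571 0.6241 0.2533] n 14 rot deg [  0.  124.9   0. ]
[[-8.2,-10.5,-22.1,0,0.156,0],[-4.7,-10.5,-23.1,0,0.156,0],[-1,-10.5,-23.6,0,0.156,0],[2.7,-10.5,-23.5,0,0.156,0],[6.3,-10.5,-22.8,0,0.156,0],[9.7,-10.5,-21.5,0,0.156,0],[12.9,-10.5,-19.7,0,0.156,0],[15.8,-10.5,-17.5,0,0.156,0],[18.4,-10.5,-14.8,0,0.156,0],[20.4,-10.5,-11.8,0,0.156,0],[22,-10.5,-8.5,0,0.156,0],[23.1,-10.5,-5,0,0.156,0],[23.6,-10.5,-1.3,0,0.156,0],[23.5,-10.5,2.3,0,0.156,0]]
```

Run:
```python
from h import *
plan([.42,.38,.42],.55,mm=60)
```

```text
from [0.2571 0.6241 0.2533] n 6 rot deg [ 0.  36.1 -0. ]
[[-27.3,-27.8,-40.6,0,0.105,-0],[-22.9,-27.8,-43.2,0,0.105,-0],[-18.2,-27.8,-45.4,0,0.105,-0],[-13.4,-27.8,-47,0,0.105,-0],[-8.4,-27.8,-48.2,0,0.105,-0],[-3.3,-27.8,-48.8,0,0.105,-0]]
```

```bash
python3 -m jog '[[-27,-28,-41,0,0.105,0],[-23,-28,-43,0,0.105,0],[-18,-28,-45,0,0.105,0],[-13,-28,-47,0,0.105,0],[-8,-28,-48,0,0.105,0],[-3,-28,-49,0,0.105,0]]' 60
python3 - <<'E'
from h import *
st(); plan([.50,.02,.34],.22,mm=60)
E
```

```text
time_s: 2.4
position: [0.4207, 0.3751, 0.4224]
eef_rot: [0.683, 0.186, -0.189, -0.68]
ft_force: [0.3, 1.0, -0.0]
opening: 0.0602
t 2.4 p [0.4207 0.3751 0.4224] q [ 0.685 -0.002  1.598 -0.002  1.551  0.149] ax
 [[ 0.859 -0.002 -0.511]
 [ 0.511 -0.005  0.859]
 [-0.005 -1.    -0.003]]
from [0.4207 0.3751 0.4224] n 7 rot deg [ 0.2 18.1 -0.2]
[[-16.1,12,-49.4,0.001,0.045,-0.001],[-13.9,12,-50,0.001,0.045,-0.001],[-11.6,11.9,-50.6,0.001,0.045,-0.001],[-9.3,11.9,-51.1,0.001,0.045,-0.001],[-7,11.9,-51.5,0.001,0.045,-0.001],[-4.7,11.8,-51.8,0.001,0.045,-0.001],[-2.4,11.8,-51.9,0.001,0.045,-0.001]]
```

```bash
python3 -m jog '[[-16,12,-49,0,0.045,0],[-14,12,-50,0,0.045,0],[-12,12,-51,0,0.045,0],[-9,12,-51,0,0.045,0],[-7,12,-51,0,0.045,0],[-5,12,-52,0,0.045,0],[-2,12,-52,0,0.045,0]]' 60
python3 - <<'E'
from h import *
st(); plan([.43,-.25,.20],.167,mm=60)
E
```

```text
time_s: 3.28
position: [0.5031, 0.0098, 0.3443]
eef_rot: [0.703, 0.079, -0.07, -0.703]
ft_force: [1.7, -0.4, -0.7]
opening: 0.0595
t 3.275 p [0.5031 0.0098 0.3443] q [-0.031 -0.118  1.847  0.002  1.401 -0.242] ax
 [[ 0.978  0.013 -0.209]
 [ 0.209  0.001  0.978]
 [ 0.013 -1.    -0.001]]
from [0.5031 0.0098 0.3443] n 6 rot deg [0.1 2.5 0.7]
[[-21.3,23.8,-39.8,0,0.007,0.002],[-20.9,23.9,-39.9,0,0.007,0.002],[-20.6,23.9,-40.1,0,0.007,0.002],[-20.3,24,-40.2,0,0.007,0.002],[-19.9,24,-40.4,0,0.007,0.002],[-19.6,24,-40.5,0,0.007,0.002]]
```

```bash
python3 -m jog '[[-21,24,-40,0,0.007,0.002],[-21,24,-40,0,0.007,0.002],[-21,24,-40,0,0.007,0.002],[-20,24,-40,0,0.007,0.002],[-20,24,-40,0,0.007,0.002],[-20,24,-40,0,0.007,0.002],[0,0,0,0,0,0]]' 60
python3 - <<'E'
from h import *
st(); ci=camera_info("wrist"); w=camera("wrist"); cv2.imwrite("pics/w1.png",cv2.resize(w[:,:,::-1],(800,600),interpolation=cv2.INTER_CUBIC))
b=camera("top")
for n,z in (("hook_handle",.068),("rest_seat",.068),("hook_tip",.026),("hook_rest",0)):
    for q in mark_of("wrist",n)[:2]: print(n,np.round(q["xy"],1),round(q["p"],2),np.round(atz(ci,q["xy"],z,True),4))
np.save("ciw.npy",ci,allow_pickle=True)
E
```

```text
time_s: 4.15
position: [0.4269, -0.2607, 0.1964]
eef_rot: [0.706, 0.059, -0.055, -0.704]
ft_force: [1.0, 0.5, -0.3]
opening: 0.06
t 4.15 p [ 0.4269 -0.2607  0.1964] q [-5.990e-01 -2.800e-02  2.037e+00  1.000e-03  1.127e+00 -7.610e-01] ax
 [[ 0.987  0.005 -0.161]
 [ 0.161 -0.002  0.987]
 [ 0.005 -1.    -0.003]]
hook_handle [249.6 205.3] 0.92 [ 0.4247 -0.2721  0.068 ]
rest_seat [250.7 204.1] 0.64 [ 0.4255 -0.2708  0.068 ]
hook_rest [248.5 182.4] 0.88 [ 0.4224 -0.2706  0.    ]
```

View pics/w1.png

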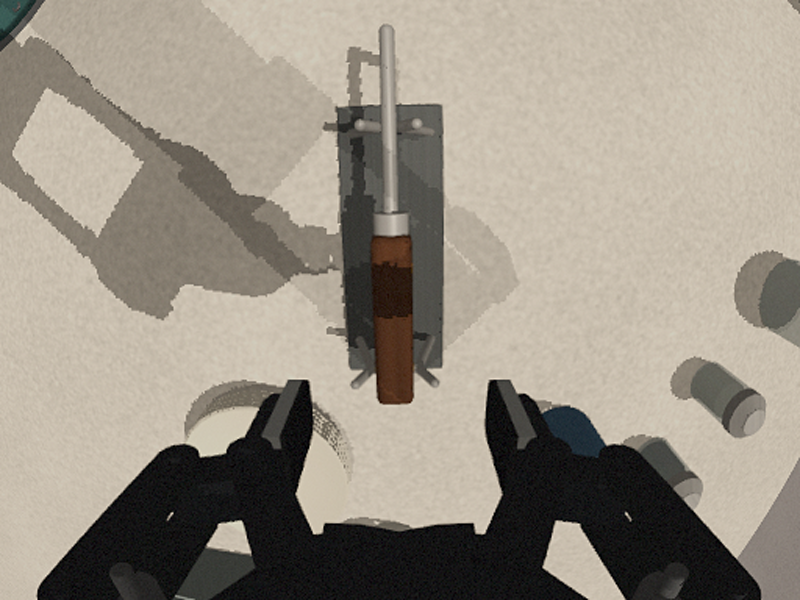

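The wrist view shows the hook in its rest. The handle runs from (391,237) to (395,403) and the rod end is at (387,28). The jaws are lined up along it.

Run:
```python
from h import *
ci=camera_info("wrist"); k=800/512
f=lambda x,y:((x+.5)/k-.5,(y+.5)/k-.5)
P={n:atz(ci,f(*p),z,True) for n,p,z in [("front",(391.5,237),.081),("back",(395.5,403),.081),("rod",(387,28),.070),("rod0",(391,210),.070)]}
for n in P: print(n,np.round(P[n],4))
d=P["rod"]-P["back"]; print(np.arctan2(-d[0],d[1])); d=P["front"]-P["back"]; print(np.linalg.norm(d),np.arctan2(-d[0],d[1]), (P["front"]+P["back"])/2)
plan([.4250,-.2720,.10],.167)
```

```text
front [ 0.4213 -0.2207  0.081 ]
back [ 0.4394 -0.3173  0.081 ]
rod [ 0.4004 -0.1103  0.07  ]
rod0 [ 0.4189 -0.2081  0.07  ]
0.18652968500067824
0.0982561933452577 0.18569095435951055 [ 0.43034534 -0.26901249  0.081     ]
from [ 0.43   -0.2585  0.1996] n 2 rot deg [0.4 0.  0.6]
[[-4.1,49.8,-5.9,0.003,0,0.005],[-3.9,49.8,-6.1,0.003,0,0.005]]
```

```bash
python3 -m jog '[[-3,45,-10,0,-0.015,0],[-1,45,-2,0,0,0],[0,0,0,0,0,0]]' 60
python3 - <<'E'
from h import *
st(); ci=camera_info("wrist"); w=camera("wrist"); cv2.imwrite("pics/w2.png",cv2.resize(w[:,:,::-1],(800,600),interpolation=cv2.INTER_CUBIC))
for n,z in (("hook_handle",.068),("rest_seat",.068),("hook_tip",.026),("hook_rest",0)):
    for q in mark_of("wrist",n)[:2]: print(n,np.round(q["xy"],1),round(q["p"],2),np.round(atz(ci,q["xy"],z,True),4))
s=read_state(); R=Rot.from_quat(s["eef_rot"])
for d in (0,.003,.022): print(proj(ci,s["position"]+R.apply([0,d,0]),True)*800/512)
E
```

```text
time_s: 4.82
position: [0.4334, -0.2706, 0.1121]
eef_rot: [0.708, 0.073, -0.06, -0.7]
ft_force: [-0.3, -0.5, 0.5]
opening: 0.0601
t 4.825 p [ 0.4334 -0.2706  0.1121] q [-0.609  0.078  2.101  0.003  0.943 -0.799] ax
 [[ 0.982  0.018 -0.187]
 [ 0.187 -0.009  0.982]
 [ 0.016 -1.    -0.012]]
hook_handle [241.  233.7] 0.88 [ 0.4257 -0.2708  0.068 ]
rest_seat [437.1 325.3] 0.17 [ 0.6139 -0.3366  0.068 ]
[407.52262565 450.96601661]
[407.43198008 445.35176081]
[406.91072792 413.83744488]
```

View pics/w2.png

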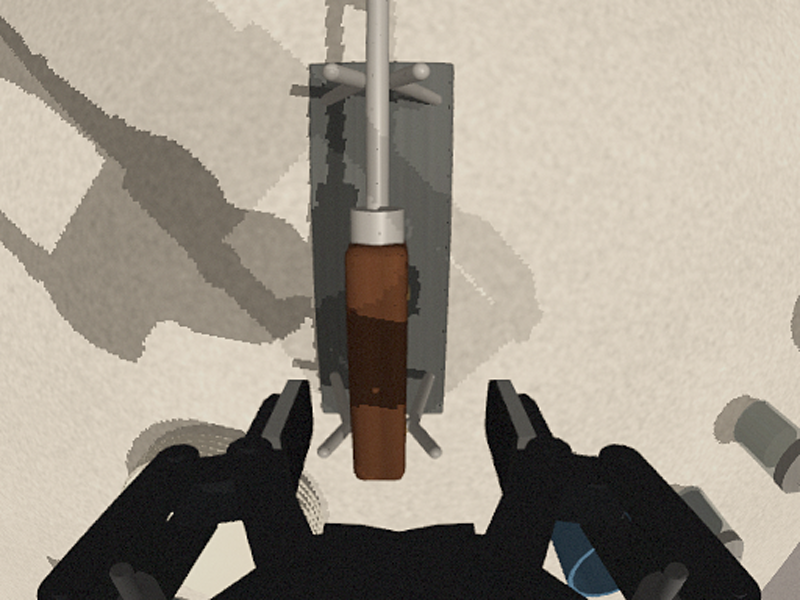

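Run:
```python
from h import *
plan([.4257,-.2712,.071],.18,mm=21)
```

```text
from [ 0.4369 -0.2737  0.1173] n 3 rot deg [1.2 0.4 1.4]
[[-3.9,15.3,1.8,0.007,0.003,0.008],[-3.8,15.4,1.7,0.007,0.003,0.008],[-3.7,15.4,1.6,0.007,0.003,0.008]]
```

```bash
python3 -m jog '[[-4,14,1,0.007,0.003,0.008],[-4,14,1,0.007,0.003,0.008],[0,0,0,0,0,0],[0,0,0,0,0,0]]' 60;python3 - <<'E'
from h import *
st(); w=camera("wrist"); cv2.imwrite("pics/w3.png",cv2.resize(w[:,:,::-1],(800,600),interpolation=cv2.INTER_CUBIC)); st()
plan([.4257,-.2712,.071],.18,mm=21)
E
```

```text
time_s: 5.58
position: [0.43, -0.2744, 0.0895]
eef_rot: [0.707, 0.068, -0.061, -0.702]
ft_force: [-0.0, 0.1, 0.6]
opening: 0.0601
t 5.575 p [ 0.43   -0.2744  0.0895] q [-6.180e-01  1.110e-01  2.113e+00  1.000e-03  9.050e-01 -8.000e-01] ax
 [[ 0.984  0.01  -0.18 ]
 [ 0.18  -0.006  0.984]
 [ 0.009 -1.    -0.008]]
t 5.625 p [ 0.4298 -0.2742  0.0894] q [-6.170e-01  1.110e-01  2.113e+00  1.000e-03  9.050e-01 -8.000e-01] ax
 [[ 0.984  0.01  -0.18 ]
 [ 0.18  -0.006  0.984]
 [ 0.009 -1.    -0.008]]
from [ 0.4298 -0.2742  0.0894] n 1 rot deg [0.4 0.1 0.5]
[[-3.7,18.4,3.9,0.008,0.001,0.009]]
```

View pics/w3.png

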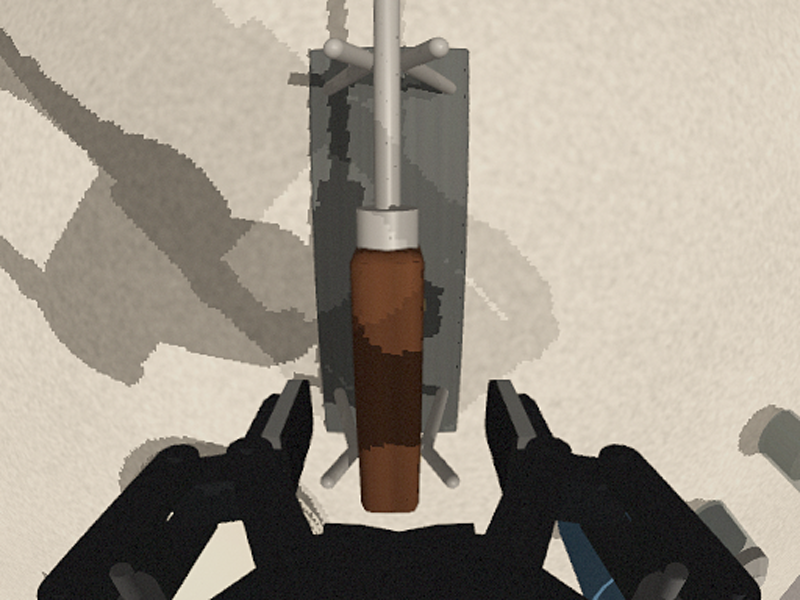

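```bash
python3 -m jog '[[-3.5,12,3,0.008,0,0.009],[-0.5,6,1,0,0,0],[0,0,0,0,0,0],[0,0,0,0,0,0]]' 60;python3 - <<'E'
from h import *
st(); w=camera("wrist"); cv2.imwrite("pics/w4.png",cv2.resize(w[:,:,::-1],(800,600),interpolation=cv2.INTER_CUBIC))
plan([.4257,-.2712,.071],.18,mm=21)
E
```

```text
time_s: 6.12
position: [0.4249, -0.2708, 0.07]
eef_rot: [-0.704, -0.064, 0.064, 0.705]
ft_force: [-0.1, -0.8, -0.3]
opening: 0.0601
t 6.125 p [ 0.4249 -0.2708  0.07  ] q [-0.617  0.136  2.129  0.     0.878 -0.798] ax
 [[ 0.984 -0.001 -0.18 ]
 [ 0.18   0.001  0.984]
 [-0.001 -1.     0.001]]
from [ 0.4249 -0.2708  0.0701] n 1 rot deg [-0.1  0.1 -0. ]
[[0.7,-0.9,-0.5,-0.001,0.001,-0.001]]
```

View pics/w4.png

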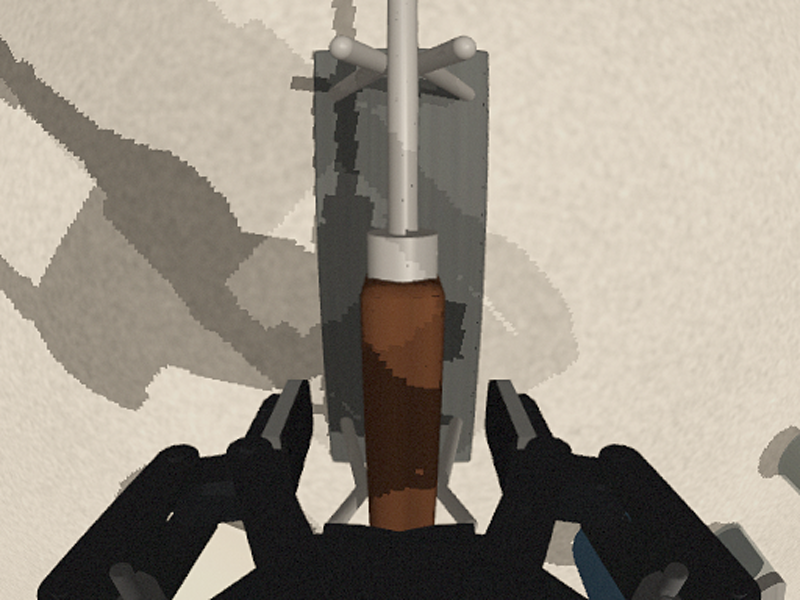

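```bash
python3 -m jog '[[0,0,0,0,0,0],[0,0,0,0,0,0],[0,0,0,0,0,0],[0,0,0,0,0,0],[0,0,0,0,0,0]]' 8;python3 - <<'E'
from h import *
s=st(); np.save("grasp.npy",np.r_[s["position"],s["eef_rot"]]); print(s["opening"],s["ft_force"])
E
```

```text
time_s: 6.8
position: [0.4255, -0.2712, 0.0708]
eef_rot: [0.704, 0.064, -0.064, -0.704]
ft_force: [-0.5, 0.6, -0.0]
opening: 0.0214
t 6.8 p [ 0.4255 -0.2712  0.0708] q [-0.617  0.135  2.128  0.     0.878 -0.798] ax
 [[ 0.984  0.001 -0.18 ]
 [ 0.18  -0.     0.984]
 [ 0.001 -1.    -0.   ]]
0.02139552030531863 [-0.4586963   0.55682027 -0.04418638]
```

```bash
python3 -m jog '[[0,20,0,0,0,0],[0,-20,0,0,0,0]]' 8 >/dev/null 2>&1 & sleep 0; wait; echo
```

```text
(no output)
```

That was a slip of mine: the first row went down instead of up. I'm checking the state before doing anything else.

Run:
```python
from h import *
s=st(); print(s["opening"],s["ft_force"]); w=camera("wrist"); cv2.imwrite("pics/w5.png",cv2.resize(w[:,:,::-1],(800,600),interpolation=cv2.INTER_CUBIC))
```

```text
t 7.05 p [ 0.426  -0.2741  0.0812] q [-0.618  0.124  2.117 -0.005  0.901 -0.798] ax
 [[ 0.983 -0.003 -0.182]
 [ 0.182 -0.003  0.983]
 [-0.003 -1.    -0.003]]
0.021579059897494028 [ 0.25744346  0.25847779 -1.83878654]
```

View pics/w5.png

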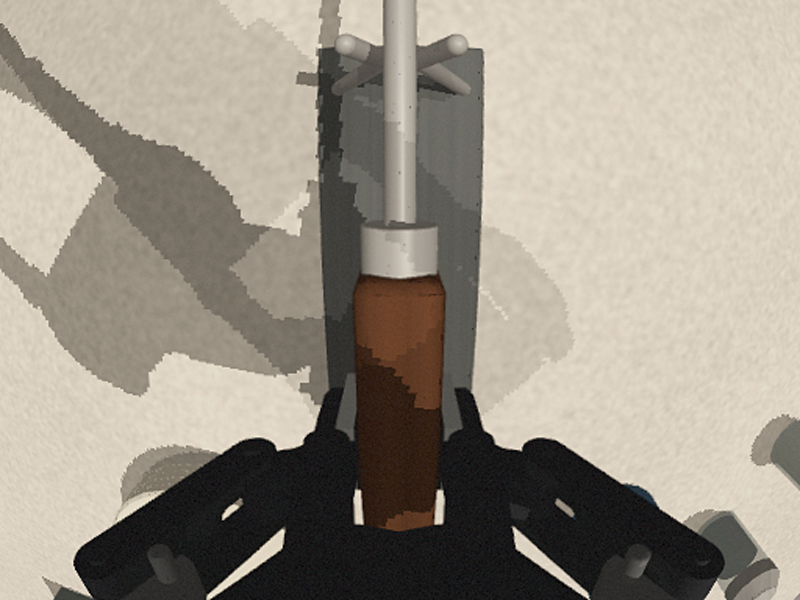

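The hook is held (about −1.8 N of weight on the wrist). It may have slid in the grip, so I'll lift it and measure.

```bash
python3 -m jog '[[0,-20,0,0,0,0],[0,-20,0,0,0,0],[0,-10,0,0,0,0],[0,0,0,0,0,0]]' 8
python3 - <<'E'
from h import *
s=st(); a=camera("scene");b=camera("top"); w=camera("wrist");ci=camera_info("wrist")
cv2.imwrite("pics/w6.png",cv2.resize(w[:,:,::-1],(800,600),interpolation=cv2.INTER_CUBIC))
cs=camera_info("scene"); ct=camera_info("top")
for n in("hook_handle","hook_tip"):
    r=[]
    for c,nm,f in((cs,"scene",0),(ct,"top",0),(ci,"wrist",1)):
        m=mark_of(nm,n)
        if m: print(n,nm,np.round(m[0]["xy"],1),round(m[0]["p"],2)); r.append(ray(c,m[0]["xy"],bool(f)))
    if len(r)>1: print(tri(r),tri(r[:2]))
crop(a,180,190,290,272,"pics/c4.png"); crop(b,270,180,400,270,"pics/c5.png")
E
```

```text
time_s: 7.6
position: [0.4283, -0.2755, 0.1362]
eef_rot: [0.707, 0.066, -0.064, -0.701]
ft_force: [0.0, 0.6, -1.6]
opening: 0.021
t 7.6 p [ 0.4283 -0.2755  0.1362] q [-0.618  0.053  2.077 -0.005  1.005 -0.799] ax
 [[ 0.983  0.004 -0.182]
 [ 0.182 -0.008  0.983]
 [ 0.002 -1.    -0.008]]
hook_handle scene [220.7 237.2] 0.52
hook_handle top [352.3 217.4] 0.48
hook_handle wrist [255. 282.] 0.8
(array([ 0.42702391, -0.2738946 ,  0.1456886 ]), np.float64(0.003704938595479502)) (array([ 0.42720414, -0.27615352,  0.14992399]), np.float64(0.0017798894883838052))
hook_tip scene [222.  265.6] 0.23
hook_tip top [171.9 178.7] 0.69
(array([ 0.47119345,  0.43763443, -0.82768803]), np.float64(0.13444612800142453)) (array([ 0.47119345,  0.43763443, -0.82768803]), np.float64(0.13444612800142453))
```

View pics/c4.png

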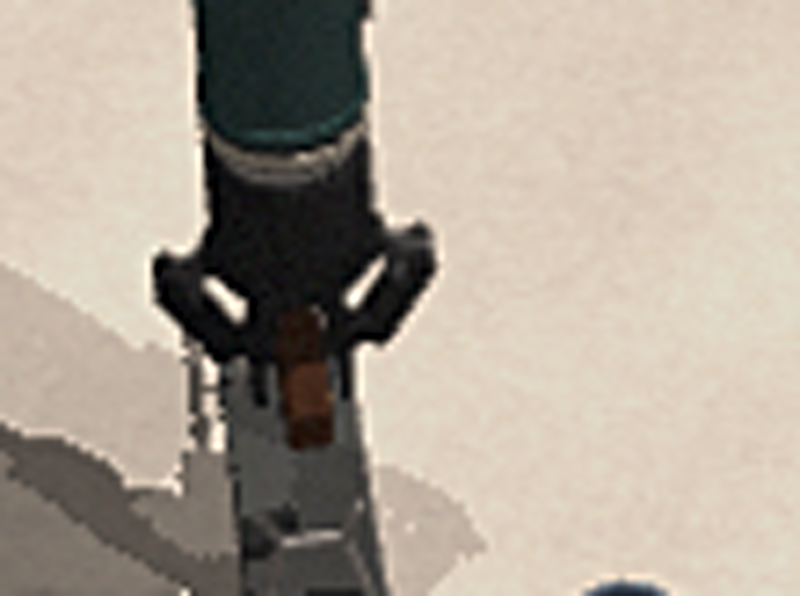

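View pics/w6.png

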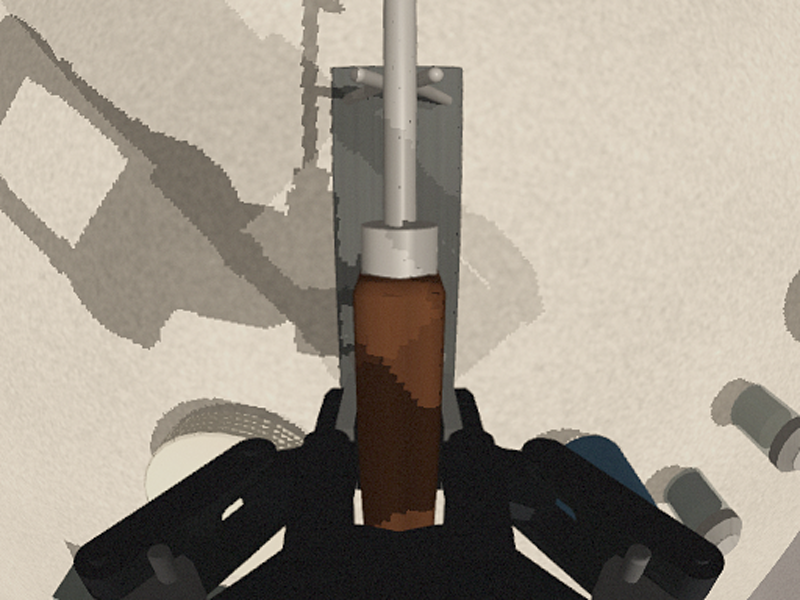

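View pics/c5.png

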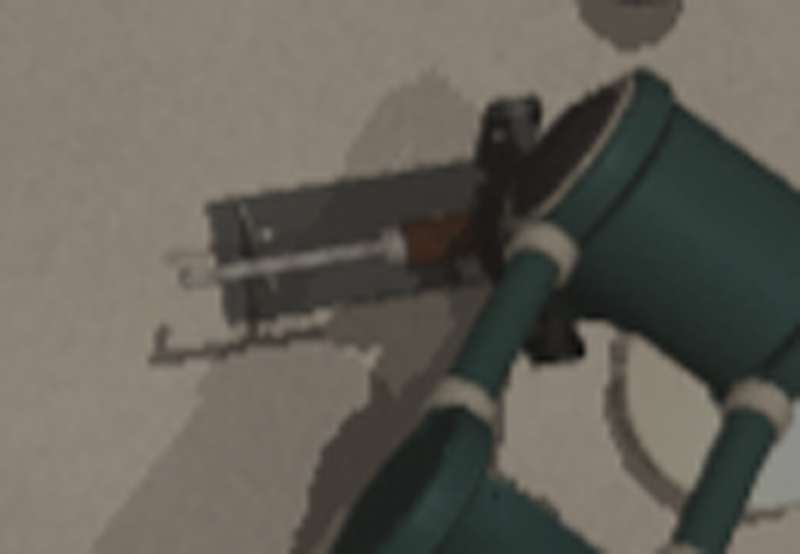

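The handle looks larger in the wrist view: it slid up about 11 mm in the jaws. The clean fix is to set it back in the rest, open, and re-grip at the right height.

Run:
```python
from h import *
plan([.4255,-.2712,.080],.181,mm=20)
```

```text
from [ 0.4279 -0.2752  0.1354] n 3 rot deg [0.4 0.1 0. ]
[[-0.6,18.5,1.6,0.002,0.001,0],[-0.5,18.5,1.5,0.002,0.001,0],[-0.5,18.5,1.5,0.002,0.001,0]]
```

```bash
python3 -m jog '[[-0.6,18,1.6,0.002,0.001,0],[-0.5,18,1.5,0.002,0.001,0],[-0.5,18,1.5,0.002,0.001,0],[0,0,0,0,0,0],[0,0,0,0,0,0]]' 8
python3 - <<'E'
from h import *
st();plan([.4255,-.2712,.063],.181,mm=20)
E
```

```text
time_s: 8.68
position: [0.4241, -0.27, 0.0761]
eef_rot: [-0.704, -0.063, 0.064, 0.705]
ft_force: [1.0, -1.2, -1.1]
opening: 0.021
t 8.675 p [ 0.4241 -0.27    0.0761] q [-0.617  0.126  2.127  0.     0.891 -0.797] ax
 [[ 0.984 -0.002 -0.179]
 [ 0.179  0.002  0.984]
 [-0.001 -1.     0.002]]
from [ 0.4241 -0.27    0.0761] n 1 rot deg [-0.1 -0.1 -0.1]
[[1.2,13.1,-1.5,-0.002,-0.001,-0.001]]
```

```bash
python3 -m jog '[[0.6,6,-1,0,0,0],[0.4,4,0,0,0,0],[0,0,0,0,0,0]]' 8
python3 - <<'E'
from h import *
s=st();print(s["ft_force"],s["moment"])
E
```

```text
time_s: 9.05
position: [0.4263, -0.2716, 0.0667]
eef_rot: [-0.704, -0.064, 0.063, 0.704]
ft_force: [0.2, -0.7, -1.6]
opening: 0.0212
t 9.05 p [ 0.4263 -0.2716  0.0667] q [-0.617  0.143  2.129  0.     0.87  -0.797] ax
 [[ 0.984  0.    -0.179]
 [ 0.179  0.     0.984]
 [ 0.    -1.     0.   ]]
[ 0.15300322 -0.66124828 -1.58817705] [-0.08613187 -0.00712879  0.00234944]
```

```bash
python3 -m jog '[[0,3,0,0,0,0],[0,2,0,0,0,0]]' 8; python3 -m jog '[[0,2.5,0,0,0,0]]' 8
```

```text
time_s: 9.3
position: [0.4267, -0.2719, 0.062]
eef_rot: [0.705, 0.064, -0.063, -0.704]
ft_force: [-1.4, 0.2, -0.3]
opening: 0.0213
time_s: 9.43
position: [0.4267, -0.272, 0.0601]
eef_rot: [0.704, 0.064, -0.063, -0.704]
ft_force: [-6.1, 4.4, 20.1]
opening: 0.021
```

```bash
python3 -m jog '[[0,0,0,0,0,0],[0,0,0,0,0,0],[0,-5,0,0,0,0],[0,-5,0,0,0,0],[0,0,0,0,0,0],[0,0,0,0,0,0]]' 50
python3 - <<'E'
from h import *
s=st();print(s["ft_force"],s["moment"]); w=camera("wrist"); cv2.imwrite("pics/w7.png",cv2.resize(w[:,:,::-1],(800,600),interpolation=cv2.INTER_CUBIC))
E
```

```text
time_s: 10.18
position: [0.4277, -0.2726, 0.0717]
eef_rot: [0.705, 0.065, -0.063, -0.703]
ft_force: [-0.1, 0.6, -0.0]
opening: 0.0503
t 10.175 p [ 0.4277 -0.2726  0.0717] q [-0.617  0.136  2.125  0.     0.877 -0.797] ax
 [[ 0.984  0.003 -0.179]
 [ 0.179 -0.002  0.984]
 [ 0.003 -1.    -0.002]]
[-0.06034017  0.6265151  -0.04850994] [-0.02230728 -0.0345013  -0.04075808]
```

View pics/w7.png

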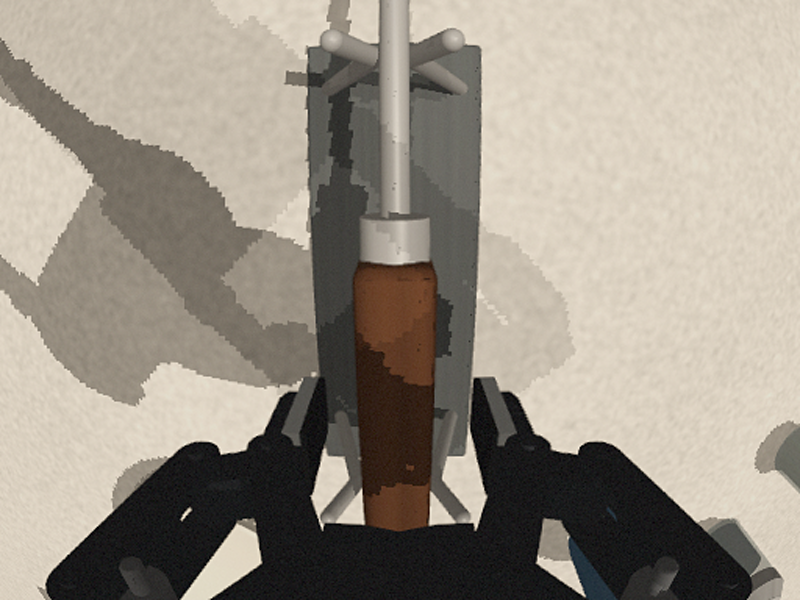

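```bash
python3 -m jog '[[-1,0,3,0,0,0],[0,0,0,0,0,0],[0,0,0,0,0,0],[0,0,0,0,0,0],[0,0,0,0,0,0]]' 8;python3 - <<'E'
from h import *
s=st(); np.save("grasp.npy",np.r_[s["position"],s["eef_rot"]])
E
```

```text
time_s: 10.85
position: [0.426, -0.2695, 0.0716]
eef_rot: [0.705, 0.065, -0.063, -0.703]
ft_force: [0.3, -0.5, 0.7]
opening: 0.021
t 10.85 p [ 0.426  -0.2695  0.0716] q [-0.614  0.131  2.131  0.     0.876 -0.794] ax
 [[ 0.984  0.003 -0.18 ]
 [ 0.18  -0.002  0.984]
 [ 0.002 -1.    -0.002]]
```

```bash
python3 -m jog '[[0,-20,0,0,0,0],[0,-20,0,0,0,0],[0,-10,0,0,0,0],[0,0,0,0,0,0]]' 8;python3 - <<'E'
from h import *
s=st(); w=camera("wrist"); cv2.imwrite("pics/w8.png",cv2.resize(w[:,:,::-1],(800,600),interpolation=cv2.INTER_CUBIC))
plan([.5125,.045,.125],-.04,mm=45)
E
```

```text
time_s: 11.35
position: [0.4242, -0.2684, 0.1206]
eef_rot: [-0.704, -0.063, 0.064, 0.705]
ft_force: [0.5, -0.5, -1.4]
opening: 0.0214
t 11.35 p [ 0.4242 -0.2684  0.1206] q [-0.614  0.063  2.099  0.     0.981 -0.794] ax
 [[ 0.984 -0.001 -0.179]
 [ 0.179  0.001  0.984]
 [-0.001 -1.     0.001]]
from [ 0.4239 -0.2681  0.12  ] n 8 rot deg [-0.1 12.6 -0.1]
[[17.9,-0.6,36.5,-0,0.028,-0],[16.9,-0.6,37,-0,0.028,-0],[15.9,-0.6,37.5,-0,0.028,-0],[14.8,-0.6,37.9,-0,0.028,-0],[13.8,-0.6,38.3,-0,0.028,-0],[12.7,-0.6,38.6,-0,0.028,-0],[11.7,-0.6,39,-0,0.028,-0],[10.6,-0.6,39.3,-0,0.028,-0]]
```

View pics/w8.png

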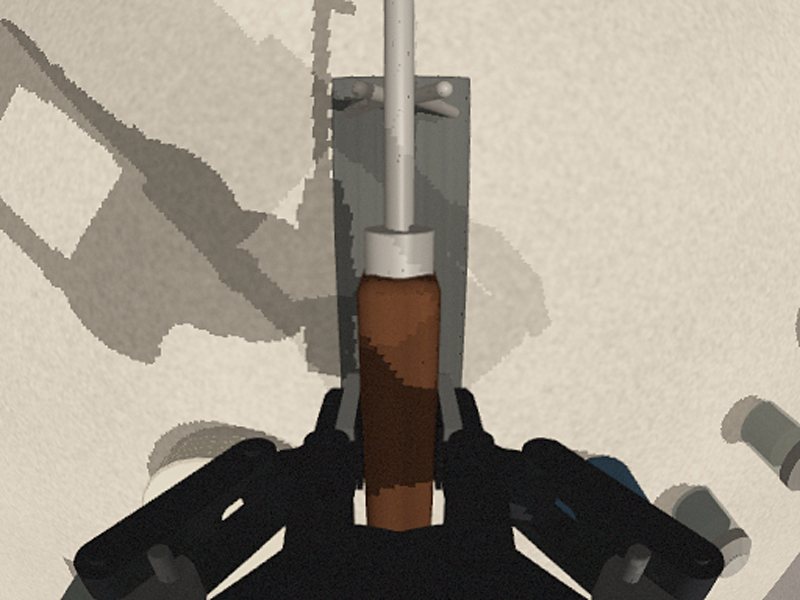

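The hook hangs level in the jaws (collar at (399,250), same size as when seated). Now to the loop.

```bash
python3 -m jog '[[18,0,36,0,0.028,0],[17,0,37,0,0.028,0],[16,0,37,0,0.028,0],[15,0,38,0,0.028,0],[14,0,38,0,0.028,0],[13,0,38,0,0.028,0],[12,0,39,0,0.028,0],[10,0,39,0,0.028,0],[0,0,0,0,0,0]]' 8;python3 - <<'E'
from h import *
s=st(); a=camera("scene");b=camera("top");ci=camera_info("wrist");w=camera("wrist"); cv2.imwrite("pics/w9.png",cv2.resize(w[:,:,::-1],(800,600),interpolation=cv2.INTER_CUBIC))
crop(b,160,140,280,230,"pics/c6.png"); crop(a,200,120,310,200,"pics/c7.png")
M=Rot.from_quat(s["eef_rot"]).as_matrix(); p=s["position"]
tip=p+M@[0,.0036+.042,.156]; end=p+M@[0,.0036,.160]
ct=camera_info("top"); k=800/120
for q in(tip,end): print(np.round(q,4),(proj(ct,q)-[160,140])*k, proj(ci,q,True)*800/512)
E
```

```text
time_s: 12.52
position: [0.5125, 0.0522, 0.1111]
eef_rot: [-0.706, 0.024, -0.014, 0.708]
ft_force: [-0.3, 0.3, -1.2]
opening: 0.0212
t 12.525 p [0.5125 0.0522 0.1111] q [0.051 0.107 2.071 0.005 0.977 0.102] ax
 [[ 0.998 -0.014  0.054]
 [-0.054  0.003  0.999]
 [-0.014 -1.     0.002]]
[0.5204 0.2081 0.0658] [265.31498477 299.73813324] [399.48368315 -46.54781813]
[0.5212 0.212  0.1078] [246.11061173 292.81796469] [ 399.54683531 -114.28207584]
```

View pics/c6.png

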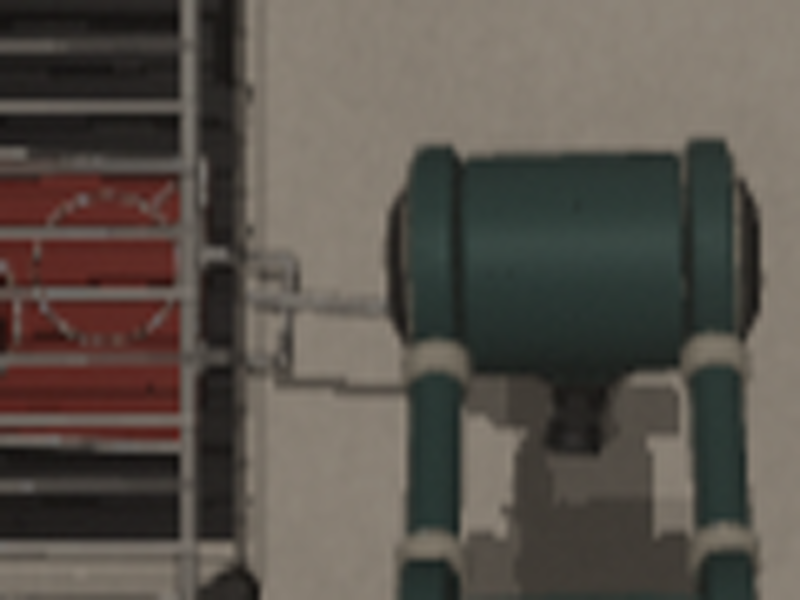

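View pics/c7.png

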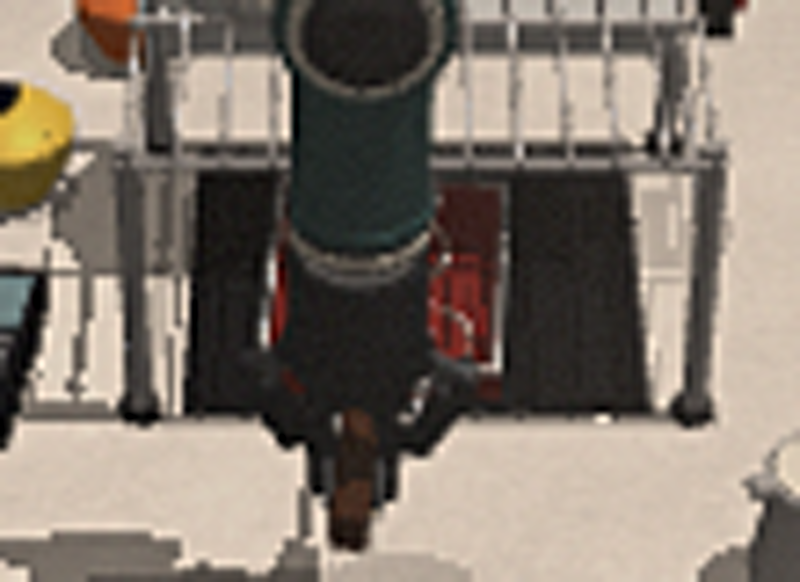

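View pics/w9.png

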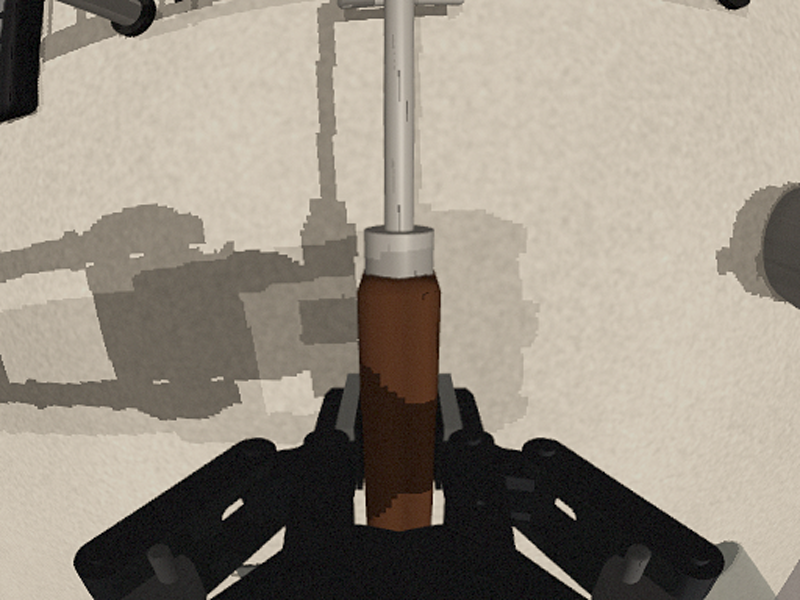

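Run:
```python
from h import *
ct=camera_info("top"); k=800/120
T=lambda x,y:(160+(x+.5)/k-.5,140+(y+.5)/k-.5)
for p,z in(((247,308),.018),((290,308),.018),((290,257),.018),((290,362),.018),((205,257),.018),((250,300),.108),((380,308),.108)): print(p,np.round(atz(ct,T(*p),z),4))
```

```text
(247, 308) [0.52   0.2251 0.018 ]
(290, 308) [0.5205 0.2031 0.018 ]
(290, 257) [0.5467 0.2038 0.018 ]
(290, 362) [0.4928 0.2023 0.018 ]
(205, 257) [0.5457 0.2474 0.018 ]
(250, 300) [0.5191 0.2114 0.108 ]
(380, 308) [0.5166 0.1489 0.108 ]
```

Run:
```python
from h import *
plan([.515,.0715,.085],-.04,mm=18)
```

```text
from [0.5116 0.0496 0.111 ] n 2 rot deg [-0.1 -1.  -0.9]
[[1.3,13,11,-0.001,-0.009,-0.007],[1.3,13,11,-0.001,-0.009,-0.007]]
```

```bash
python3 -m jog '[[1.3,13,11,0,-0.009,-0.007],[1.3,12,10,0,-0.009,-0.007],[0,0,0,0,0,0],[0,0,0,0,0,0]]' 8;python3 - <<'E'
from h import *
s=st(); b=camera("top"); crop(b,160,150,240,210,"pics/c8.png")
M=Rot.from_quat(s["eef_rot"]).as_matrix(); p=s["position"]
ct=camera_info("top"); k=10
tip=p+M@[0,.0036+.042,.156]; end=p+M@[0,.0036,.160]
for q in(tip,end): print(np.round(q,4),(proj(ct,q)-[160,150])*k)
plan([.515,.0715,.0546],-.04,mm=18)
E
```

```text
time_s: 13.18
position: [0.5137, 0.0694, 0.0829]
eef_rot: [-0.707, 0.015, -0.014, 0.707]
ft_force: [0.1, 0.2, -1.6]
opening: 0.0211
t 13.175 p [0.5137 0.0694 0.0829] q [8.600e-02 1.440e-01 2.091e+00 2.000e-03 9.090e-01 1.260e-01] ax
 [[ 0.999 -0.003  0.041]
 [-0.041  0.001  0.999]
 [-0.003 -1.     0.001]]
[0.52   0.2254 0.0374] [357.65219107 354.4480157 ]
[0.5203 0.2293 0.0794] [327.88924858 346.03125371]
from [0.5136 0.0694 0.0829] n 2 rot deg [-0.1 -0.1 -0.2]
[[0.7,14.1,1.1,-0,-0.001,-0.001],[0.7,14.1,1.1,-0,-0.001,-0.001]]
```

View pics/c8.png

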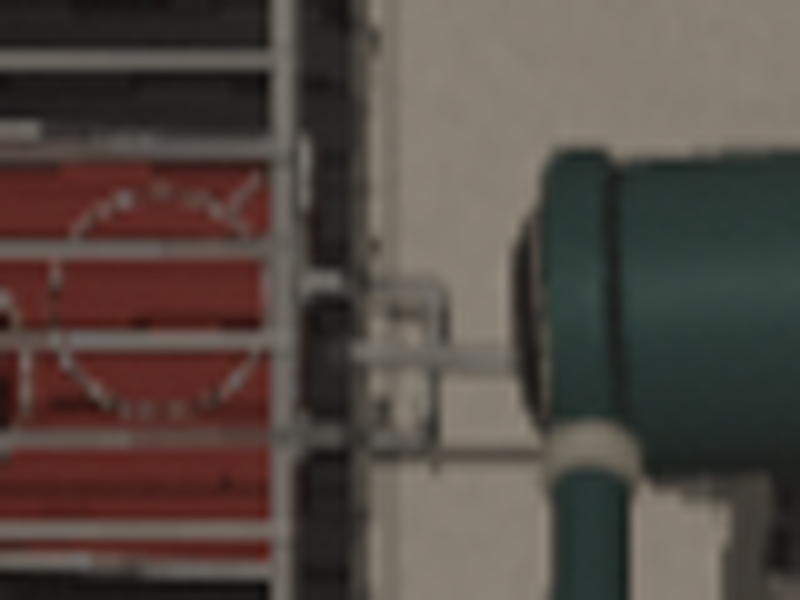

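```bash
python3 -m jog '[[0.5,8,4,0,0,0],[0,10,1,0,0,0],[0,5,0,0,0,0],[0,0,0,0,0,0],[0,0,0,0,0,0]]' 8;python3 - <<'E'
from h import *
s=st(); print(s["ft_force"]);b=camera("top"); crop(b,160,150,240,210,"pics/c9.png")
plan([.515,.074,.0546],-.04,mm=18)
E
```

```text
time_s: 13.85
position: [0.5148, 0.0745, 0.0586]
eef_rot: [-0.707, 0.015, -0.014, 0.707]
ft_force: [-0.5, 0.5, -2.3]
opening: 0.0211
t 13.85 p [0.5148 0.0745 0.0586] q [9.500e-02 1.820e-01 2.101e+00 2.000e-03 8.600e-01 1.360e-01] ax
 [[ 0.999 -0.002  0.042]
 [-0.042  0.001  0.999]
 [-0.002 -1.     0.001]]
[-0.49686512  0.51660722 -2.2811578 ]
from [0.5148 0.0744 0.0587] n 1 rot deg [-0.1 -0.1 -0.1]
[[0.3,4.1,-0.4,-0.001,-0.002,-0.002]]
```

View pics/c9.png

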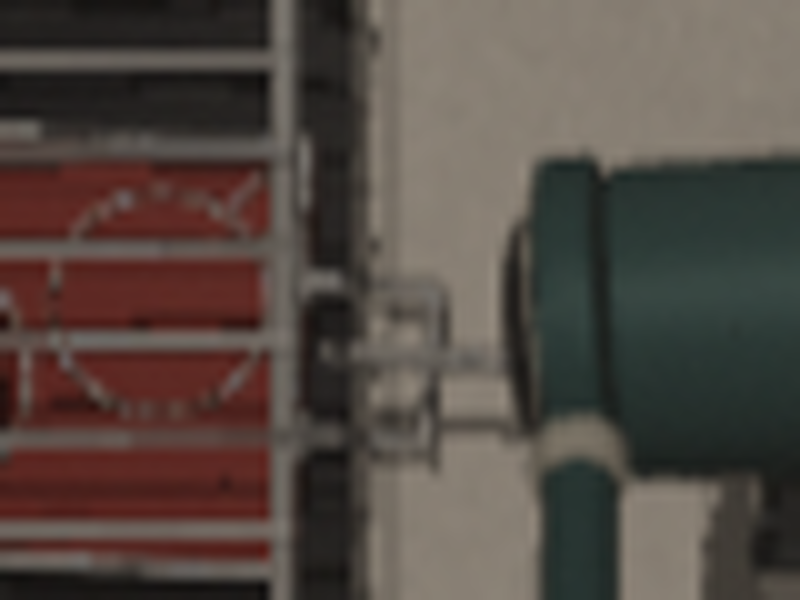

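```bash
python3 -m jog '[[0,4.5,0,0,0,0],[0,0,0,0,0,0],[0,0,0,0,0,0]]' 8;python3 -m jog '[[0,0,-10,0,0,0],[0,0,-10,0,0,0],[0,0,-8,0,0,0]]' 8
python3 - <<'E'
from h import *
s=st(); print(s["ft_force"]);b=camera("top"); crop(b,160,150,240,210,"pics/c10.png")
E
```

```text
time_s: 14.28
position: [0.5152, 0.0744, 0.0544]
eef_rot: [-0.707, 0.015, -0.014, 0.707]
ft_force: [-0.0, -0.8, -1.7]
opening: 0.0211
time_s: 14.65
position: [0.5139, 0.046, 0.0544]
eef_rot: [-0.706, 0.015, -0.015, 0.708]
ft_force: [-0.2, 4.9, -3.0]
opening: 0.0211
t 14.65 p [0.5139 0.046  0.0544] q [0.039 0.18  2.113 0.004 0.849 0.078] ax
 [[ 0.999 -0.001  0.042]
 [-0.042  0.003  0.999]
 [-0.001 -1.     0.003]]
[-0.24059181  4.91283426 -2.95731661]
```

View pics/c10.png

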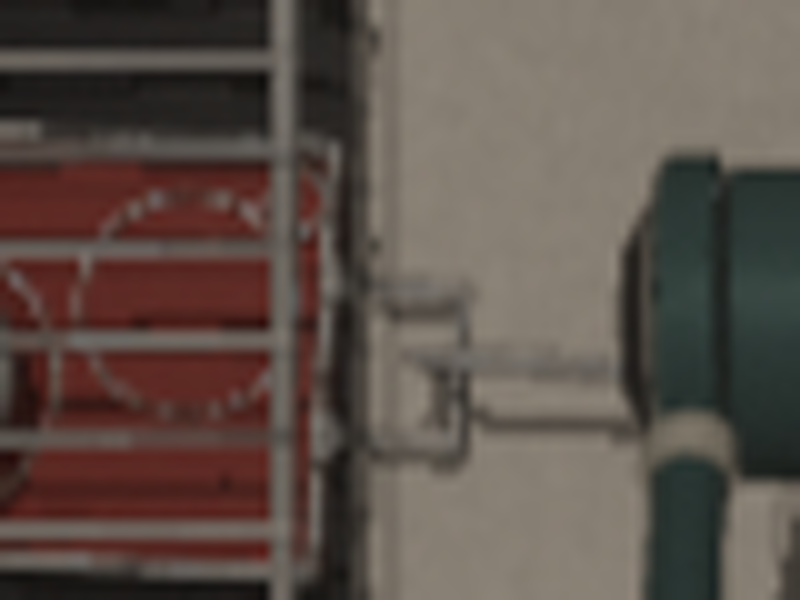

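```bash
python3 -m jog '[[0,0,-10,0,0,0],[0,0,-11,0,0,0],[0,0,-12,0,0,0],[0,0,-12,0,0,0],[0,0,-12,0,0,0],[0,0,-12,0,0,0],[0,0,-12,0,0,0],[0,0,-12,0,0,0]]' 8
python3 - <<'E'
from h import *
s=st(); print(s["ft_force"]);b=camera("top"); crop(b,100,140,300,270,"pics/c11.png")
E
```

```text
time_s: 15.7
position: [0.5087, -0.052, 0.0536]
eef_rot: [-0.705, 0.016, -0.015, 0.709]
ft_force: [-0.1, 5.0, -2.7]
opening: 0.0208
t 15.7 p [ 0.5087 -0.052   0.0536] q [-0.154  0.175  2.122  0.007  0.848 -0.115] ax
 [[ 0.999 -0.002  0.044]
 [-0.044  0.005  0.999]
 [-0.003 -1.     0.005]]
[-0.08505012  5.0379131  -2.72497412]
```

View pics/c11.png

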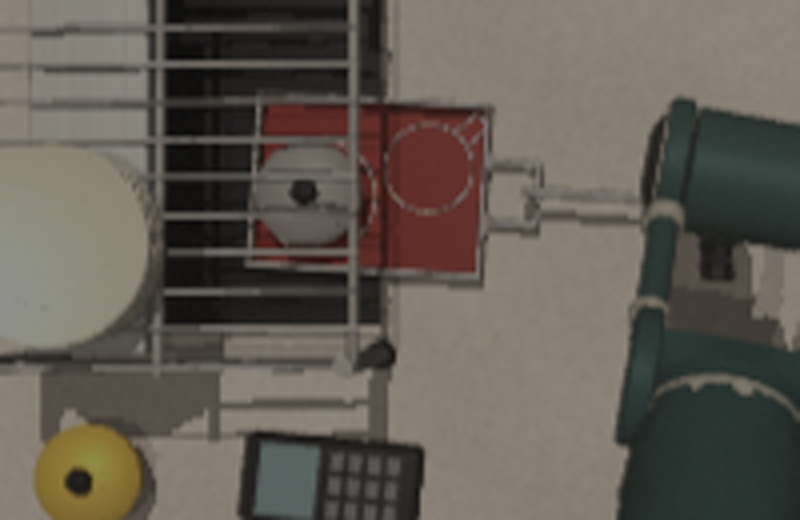

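```bash
python3 -m jog '[[0,0,-10,0,0,0],[0,0,-12,0,0,0],[0,-0.5,-12,0,0,0],[0,0,-12,0,0,0],[0,0,-12,0,0,0],[0,-0.5,-12,0,0,0],[0,0,-12,0,0,0],[0,0,-12,0,0,0],[0,0,-12,0,0,0],[0,0,-12,0,0,0],[0,0,-8,0,0,0]]' 8
python3 - <<'E'
from h import *
s=st(); print(s["ft_force"]);b=camera("top"); crop(b,140,130,340,270,"pics/c12.png")
ct=camera_info("top")
for n,z in(("tray_back",.011),("tray_loop",.018),("tray",0),("mug_spot",.004),("handle_mark",.004),("bowl_spot",.004),("bowl",.004)):
    for q in mark_of("top",n)[:2]: print(n,np.round(q["xy"],1),round(q["p"],2),np.round(atz(ct,q["xy"],z),4))
E
```

```text
time_s: 17.12
position: [0.5007, -0.1871, 0.0531]
eef_rot: [-0.705, 0.018, -0.013, 0.709]
ft_force: [0.8, 5.1, -2.1]
opening: 0.0211
t 17.125 p [ 0.5007 -0.1871  0.0531] q [-0.406  0.217  2.07   0.004  0.862 -0.364] ax
 [[ 0.999 -0.006  0.044]
 [-0.044  0.006  0.999]
 [-0.007 -1.     0.005]]
[ 0.83393759  5.11142435 -2.07049644]
tray_back [206.5 185.2] 0.93 [0.5231 0.1922 0.011 ]
tray_back [267.7 190.5] 0.44 [ 0.5093 -0.0181  0.011 ]
tray_loop [265.5 189.7] 0.96 [ 0.5116 -0.0103  0.018 ]
tray_loop [341.2 215.5] 0.61 [ 0.4293 -0.2692  0.018 ]
tray [228.2 187.8] 0.81 [0.5163 0.1182 0.    ]
mug_spot [243.8 185.2] 0.89 [0.5262 0.0644 0.004 ]
mug_spot [354.7 132.6] 0.4 [ 0.7169 -0.3158  0.004 ]
handle_mark [257.2 173.6] 0.64 [0.5673 0.0191 0.004 ]
handle_mark [241.9 184.6] 0.48 [0.5281 0.071  0.004 ]
bowl_spot [219.2 193. ] 0.96 [0.4975 0.1485 0.004 ]
bowl [ 74.3 234.5] 0.91 [0.3445 0.6421 0.004 ]
bowl [ 84.9 182.5] 0.7 [0.5239 0.6131 0.004 ]
```

View pics/c12.png

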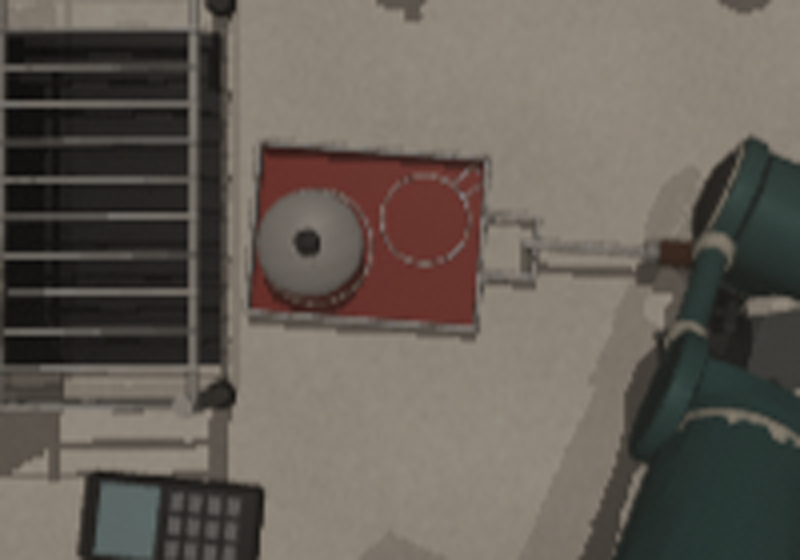

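```bash
python3 -m jog '[[0,0,8,0,0,0],[0,0,5,0,0,0],[0,0,0,0,0,0],[0,-10,0,0,0,0],[0,-20,0,0,0,0],[0,-20,0,0,0,0],[0,-10,0,0,0,0],[0,0,0,0,0,0]]' 8
python3 - <<'E'
from h import *
s=st(); print(s["ft_force"]);b=camera("top"); crop(b,140,130,340,270,"pics/c13.png")
w=camera("wrist"); cv2.imwrite("pics/w10.png",cv2.resize(w[:,:,::-1],(800,600),interpolation=cv2.INTER_CUBIC))
plan([.4258,-.2705,.118],.1805,mm=45)
E
```

```text
time_s: 18.52
position: [0.5025, -0.1726, 0.1173]
eef_rot: [-0.706, 0.016, -0.013, 0.708]
ft_force: [-0.0, -0.1, -1.3]
opening: 0.0212
t 18.525 p [ 0.5025 -0.1726  0.1173] q [-3.790e-01  1.240e-01  2.038e+00  2.000e-03  9.850e-01 -3.380e-01] ax
 [[ 0.999 -0.004  0.042]
 [-0.042  0.004  0.999]
 [-0.004 -1.     0.003]]
[-0.01349737 -0.11886643 -1.26758159]
from [ 0.5017 -0.1723  0.1161] n 3 rot deg [ -0.3 -12.7  -0.3]
[[-23.9,-0.6,-33.8,-0.002,-0.074,-0.002],[-26.4,-0.6,-31.9,-0.002,-0.074,-0.002],[-28.6,-0.6,-29.9,-0.002,-0.074,-0.002]]
```

View pics/c13.png

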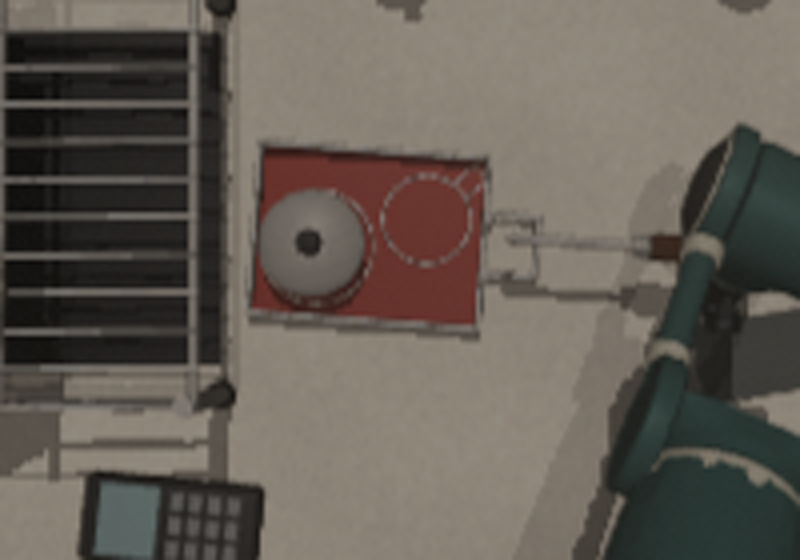

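View pics/w10.png

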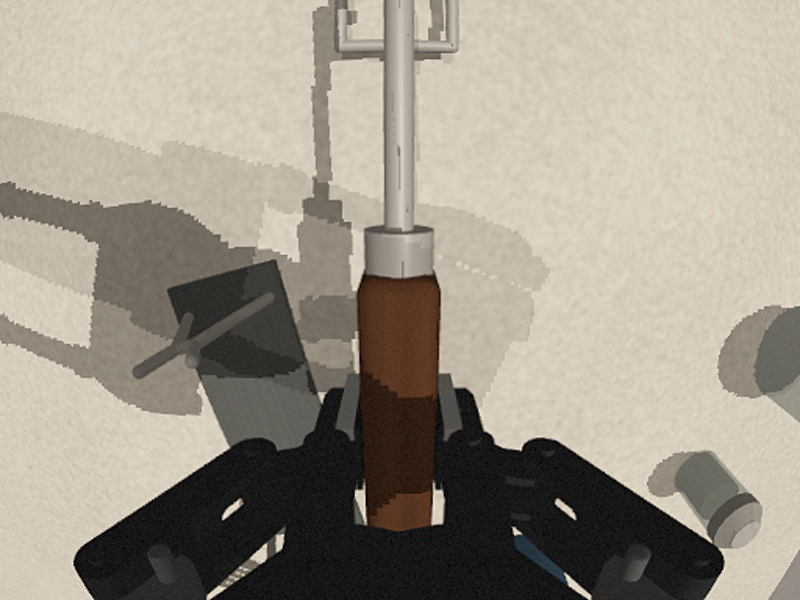

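```bash
python3 -m jog '[[0,-20,0,0,0,0],[0,-15,0,0,0,0],[-18,0,-25,0,-0.055,0],[-19,0,-24,0,-0.055,0],[-21,0,-23,0,-0.055,0],[-22,0,-22,0,-0.055,0],[0,0,0,0,0,0]]' 8
python3 - <<'E'
from h import *
st(); plan([.4258,-.2705,.110],.1805,mm=25)
E
```

```text
time_s: 19.5
position: [0.4216, -0.271, 0.1485]
eef_rot: [-0.701, -0.062, 0.07, 0.707]
ft_force: [-0.4, 0.1, -1.0]
opening: 0.0208
t 19.5 p [ 0.4216 -0.271   0.1485] q [-6.200e-01  3.700e-02  2.068e+00 -2.000e-03  1.052e+00 -8.060e-01] ax
 [[ 0.982 -0.013 -0.186]
 [ 0.186  0.008  0.983]
 [-0.012 -1.     0.01 ]]
from [ 0.4216 -0.271   0.1485] n 2 rot deg [-0.6  0.4 -0.7]
[[2.4,19.2,-0.3,-0.005,0.003,-0.006],[2.2,19.2,-0.2,-0.005,0.003,-0.006]]
```

```bash
python3 -m jog '[[2.4,19,0,-0.005,0.003,-0.006],[2,19,0,-0.005,0.003,-0.006],[0,0,0,0,0,0],[0,0,0,0,0,0]]' 8
python3 - <<'E'
from h import *
st(); w=camera("wrist"); cv2.imwrite("pics/w11.png",cv2.resize(w[:,:,::-1],(800,600),interpolation=cv2.INTER_CUBIC))
plan([.4258,-.2705,.080],.1805,mm=15)
E
```

```text
time_s: 20.0
position: [0.4268, -0.2685, 0.1099]
eef_rot: [-0.704, -0.063, 0.062, 0.705]
ft_force: [-0.2, -1.2, -1.3]
opening: 0.0213
t 20.0 p [ 0.4268 -0.2685  0.1099] q [-6.120e-01  8.000e-02  2.103e+00  2.000e-03  9.580e-01 -7.920e-01] ax
 [[ 0.984  0.001 -0.177]
 [ 0.177  0.002  0.984]
 [ 0.002 -1.     0.001]]
from [ 0.4267 -0.2685  0.1099] n 2 rot deg [-0.1 -0.1  0.1]
[[-0.6,14.9,-0.9,-0.001,-0.001,0.001],[-0.6,14.9,-0.9,-0.001,-0.001,0.001]]
```

View pics/w11.png

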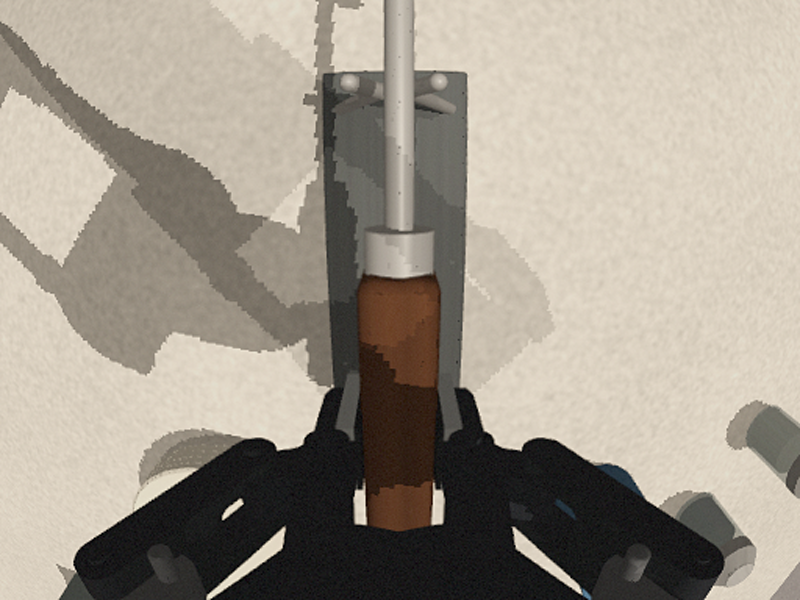

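```bash
python3 -m jog '[[-0.6,15,-1.5,0,0,0],[-0.6,14,-1.5,0,0,0],[0,4,0,0,0,0],[0,0,0,0,0,0],[0,0,0,0,0,0]]' 8
python3 - <<'E'
from h import *
st(); plan([.4258,-.2710,.0715],.1805,mm=15)
E
```

```text
time_s: 20.68
position: [0.4267, -0.2721, 0.0754]
eef_rot: [-0.704, -0.064, 0.062, 0.705]
ft_force: [0.4, 1.0, -1.6]
opening: 0.0212
t 20.675 p [ 0.4267 -0.2721  0.0754] q [-0.618  0.131  2.123  0.003  0.887 -0.798] ax
 [[ 0.984  0.002 -0.177]
 [ 0.177  0.001  0.984]
 [ 0.002 -1.     0.001]]
from [ 0.4267 -0.2721  0.0754] n 1 rot deg [-0.  -0.1  0.1]
[[-0.7,3.9,1.3,-0.001,-0.002,0.002]]
```

```bash
python3 -m jog '[[-0.5,2.5,0,0,0,0],[0,1.5,0,0,0,0]]' 8; python3 -m jog '[[0,0.5,0,0,0,0]]' 8
```

```text
time_s: 20.92
position: [0.4266, -0.2726, 0.0719]
eef_rot: [0.704, 0.064, -0.062, -0.704]
ft_force: [-0.5, -0.2, -0.8]
opening: 0.0212
time_s: 21.05
position: [0.4266, -0.2726, 0.0716]
eef_rot: [0.704, 0.064, -0.062, -0.704]
ft_force: [-0.6, 0.8, 2.6]
opening: 0.0213
```

Seated: contact came at z = 71.6 mm, the same height as at the grip. Opening, then rising.

```bash
python3 -m jog '[[0,0,0,0,0,0],[0,0,0,0,0,0],[0,-20,0,0,0,0],[0,-40,0,0,0,0],[0,-50,0,0,0,0],[0,0,0,0,0,0]]' 50
python3 - <<'E'
from h import *
st(); ci=camera_info("wrist"); w=camera("wrist"); cv2.imwrite("pics/w12.png",cv2.resize(w[:,:,::-1],(800,600),interpolation=cv2.INTER_CUBIC))
for n,z in (("hook_handle",.068),("mug_center",.037),("mug_handle",.037),("rest_seat",.068)):
    for q in mark_of("wrist",n)[:2]: print(n,np.round(q["xy"],1),round(q["p"],2),np.round(atz(ci,q["xy"],z,True),4))
a=camera("scene");b=camera("top")
cs=camera_info("scene"); ct=camera_info("top")
for n,z in(("salt_shaker",.0),("white_mug_a",0),("mug_center",.037),("mug_handle",.037)):
  for c,nm in((cs,"scene"),(ct,"top")):
    for q in mark_of(nm,n)[:3]: print(n,nm,np.round(q["xy"],1),round(q["p"],2),np.round(atz(c,q["xy"],z)[:2],4))
E
```

```text
time_s: 21.8
position: [0.427, -0.273, 0.1853]
eef_rot: [0.705, 0.064, -0.061, -0.704]
ft_force: [0.6, -0.8, -1.1]
opening: 0.0501
t 21.8 p [ 0.427  -0.273   0.1853] q [-0.619 -0.004  2.035  0.003  1.106 -0.798] ax
 [[ 0.984  0.005 -0.177]
 [ 0.177 -0.001  0.984]
 [ 0.005 -1.    -0.001]]
hook_handle [254.8 201. ] 0.8 [ 0.4281 -0.2756  0.068 ]
mug_center [372.  294.7] 0.78 [ 0.5885 -0.3789  0.037 ]
salt_shaker scene [301.3 275.3] 0.51 [ 0.7137 -0.314 ]
salt_shaker top [358.5 136.6] 0.5 [ 0.7039 -0.3301]
white_mug_a scene [227.1 324.6] 0.93 [ 0.4623 -0.5198]
white_mug_a scene [260.5 330.1] 0.55 [ 0.5707 -0.5367]
white_mug_a scene [245.7 187.4] 0.22 [0.4982 0.1554]
white_mug_a top [419.6 176.9] 0.87 [ 0.568  -0.5422]
white_mug_a top [198.7 178.7] 0.63 [0.5457 0.2211]
white_mug_a top [414.6 203.7] 0.59 [ 0.4751 -0.5251]
mug_center scene [266.9 283. ] 0.66 [ 0.5901 -0.3789]
mug_center scene [220.7 264.5] 0.39 [ 0.4263 -0.3032]
mug_center scene [311.5 198.1] 0.38 [0.7733 0.0545]
mug_center top [376.3 169.3] 0.74 [ 0.5875 -0.3819]
mug_handle scene [274.  293.6] 0.9 [ 0.6139 -0.4216]
mug_handle top [387.4 160.2] 0.87 [ 0.6191 -0.4191]
```

View pics/w12.png

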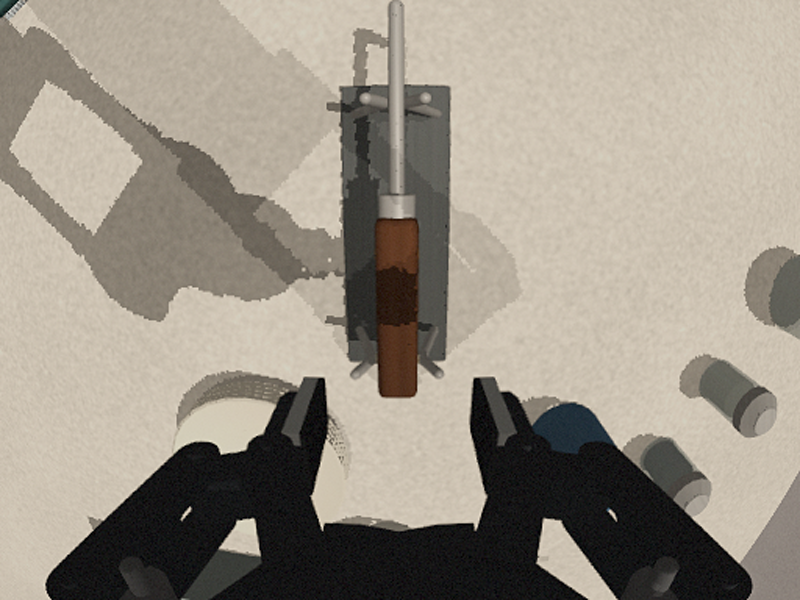

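Run:
```python
from h import *
plan([.612,-.412,.20],.72,mm=50)
```

```text
from [ 0.424  -0.2708  0.18  ] n 5 rot deg [ -0.4 -31.1  -0.1]
[[32,-4.3,-34.4,-0.001,-0.108,-0],[28.1,-4.2,-37.7,-0.001,-0.108,-0],[23.9,-4.2,-40.5,-0.001,-0.108,-0],[19.3,-4.1,-42.9,-0.001,-0.108,-0],[14.6,-4.1,-44.7,-0.001,-0.108,-0]]
```

```bash
python3 -m jog '[[32,-4,-34,0,-0.108,0],[28,-4,-38,0,-0.108,0],[24,-4,-40,0,-0.108,0],[19,-4,-43,0,-0.108,0],[15,-4,-45,0,-0.108,0],[0,0,0,0,0,0],[0,0,0,0,0,0]]' 84
python3 - <<'E'
from h import *
s=st(); ci=camera_info("wrist"); w=camera("wrist"); cv2.imwrite("pics/w13.png",cv2.resize(w[:,:,::-1],(800,600),interpolation=cv2.INTER_CUBIC))
np.save("ci13.npy",ci,allow_pickle=True)
for n,z in (("mug_center",.037),("mug_handle",.037)):
    for q in mark_of("wrist",n)[:2]: print(n,np.round(q["xy"],1),round(q["p"],2),np.round(atz(ci,q["xy"],z,True),4))
E
```

```text
time_s: 23.42
position: [0.6168, -0.4134, 0.1953]
eef_rot: [-0.656, -0.253, 0.255, 0.663]
ft_force: [-0.0, 0.5, 0.6]
opening: 0.0839
t 23.425 p [ 0.6168 -0.4134  0.1953] q [-0.625  0.432  1.49   0.002  1.231 -1.361] ax
 [[ 0.742 -0.007 -0.67 ]
 [ 0.67   0.008  0.742]
 [-0.    -1.     0.011]]
mug_center [253.6 139.1] 0.79 [ 0.5851 -0.38    0.037 ]
mug_handle [250.8 184. ] 0.73 [ 0.6124 -0.4144  0.037 ]
```

View pics/w13.png

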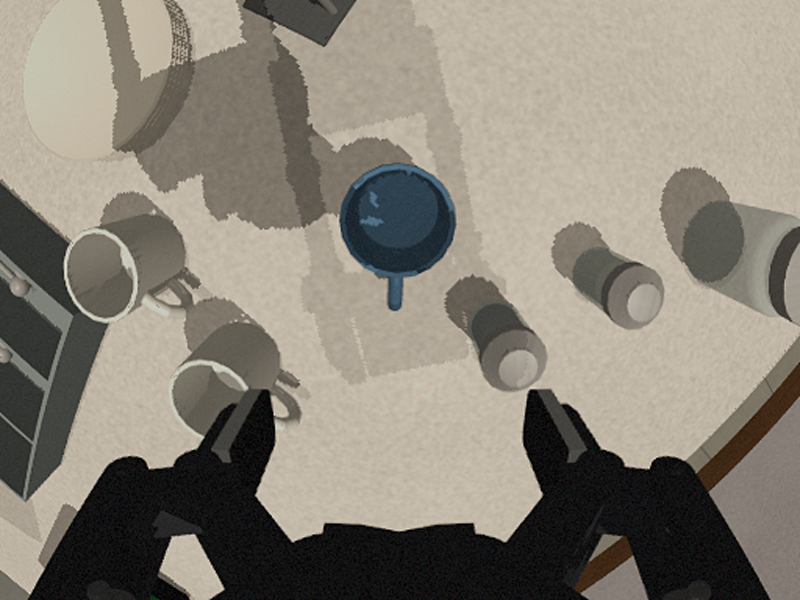

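Run:
```python
from h import *
ci=np.load("ci13.npy",allow_pickle=True).item(); k=800/512
f=lambda x,y:((x+.5)/k-.5,(y+.5)/k-.5)
P={n:atz(ci,f(*p),z,True) for n,p,z in [("rim",(398,219),.074),("rimL",(341,220),.074),("rimR",(455,220),.074),("rimT",(398,164),.074),("rimB",(398,274),.074),("hend",(395,307),.058),("sh1",(519,368),.077),("sh2",(641,300),.077),("wm",(210,397),.074)]}
for n in P: print(n,np.round(P[n],4))
c=(P["rimL"]+P["rimR"]+P["rimT"]+P["rimB"])/4; d=P["hend"]-c; print(c,np.linalg.norm(d[:2]),np.arctan2(d[1],d[0]))
plan([*c[:2],.13],.74,mm=45)
```

```text
rim [ 0.5834 -0.3767  0.074 ]
rimL [ 0.5614 -0.397   0.074 ]
rimR [ 0.6058 -0.3569  0.074 ]
rimT [ 0.5641 -0.3553  0.074 ]
rimB [ 0.6032 -0.3987  0.074 ]
hend [ 0.6178 -0.4175  0.058 ]
sh1 [ 0.6922 -0.3923  0.077 ]
sh2 [ 0.719  -0.3122  0.077 ]
wm [ 0.5677 -0.536   0.074 ]
[ 0.58360969 -0.3769764   0.074     ] 0.052995243638101396 -0.8701869820899167
from [ 0.6163 -0.4131  0.1959] n 2 rot deg [-0.6 -0.3  0. ]
[[-0,33.2,24,-0.005,-0.002,0],[0,33.1,24.2,-0.005,-0.002,0]]
```

```bash
python3 -m jog '[[0,33,23,-0.005,0.02,0],[0,33,23,-0.005,0.01,0],[0,0,0,0,0,0],[0,0,0,0,0,0]]' 84
python3 - <<'E'
from h import *
s=st(); ci=camera_info("wrist"); w=camera("wrist"); cv2.imwrite("pics/w14.png",cv2.resize(w[:,:,::-1],(800,600),interpolation=cv2.INTER_CUBIC))
np.save("ci14.npy",ci,allow_pickle=True)
plan([.584,-.378,.055],.71,mm=25)
E
```

```text
time_s: 24.08
position: [0.5841, -0.3772, 0.1335]
eef_rot: [0.666, 0.245, -0.243, -0.662]
ft_force: [0.5, -0.1, -0.4]
opening: 0.0838
t 24.075 p [ 0.5841 -0.3772  0.1335] q [-0.609  0.387  1.671 -0.     1.077 -1.312] ax
 [[ 0.763  0.005 -0.647]
 [ 0.647 -0.004  0.763]
 [ 0.001 -1.    -0.006]]
from [ 0.584  -0.3771  0.1333] n 4 rot deg [ 0.3 -0.4  0.1]
[[-0.2,19.6,-0.1,0.001,-0.002,0],[-0.1,19.6,-0.1,0.001,-0.002,0],[-0.1,19.6,-0.1,0.001,-0.002,0],[-0.1,19.6,-0.1,0.001,-0.002,0]]
```

View pics/w14.png

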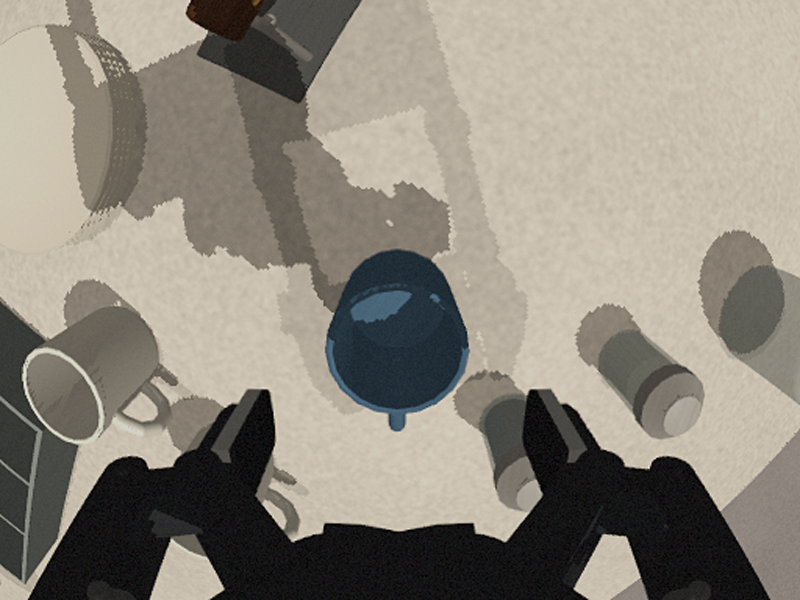

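```bash
python3 -m jog '[[0,25,0,0,0,0],[0,25,0,0,0,0],[0,20,0,0,0,0],[0,8,0,0,0,0],[0,0,0,0,0,0]]' 84
python3 - <<'E'
from h import *
s=st(); print(s["ft_force"]); w=camera("wrist"); cv2.imwrite("pics/w15.png",cv2.resize(w[:,:,::-1],(800,600),interpolation=cv2.INTER_CUBIC))
plan([.584,-.378,.055],.71,mm=25)
E
```

```text
time_s: 24.75
position: [0.5917, -0.3838, 0.0625]
eef_rot: [0.67, 0.248, -0.239, -0.657]
ft_force: [0.2, -0.9, 0.4]
opening: 0.084
t 24.75 p [ 0.5917 -0.3838  0.0625] q [-6.100e-01  4.680e-01  1.702e+00 -1.000e-03  9.500e-01 -1.313e+00] ax
 [[ 0.763  0.018 -0.646]
 [ 0.646 -0.013  0.763]
 [ 0.005 -1.    -0.021]]
[ 0.15866151 -0.88271615  0.36100496]
from [ 0.592  -0.3839  0.063 ] n 1 rot deg [ 1.3 -0.4  0.3]
[[-2.3,7.8,9.9,0.022,-0.007,0.005]]
```

View pics/w15.png

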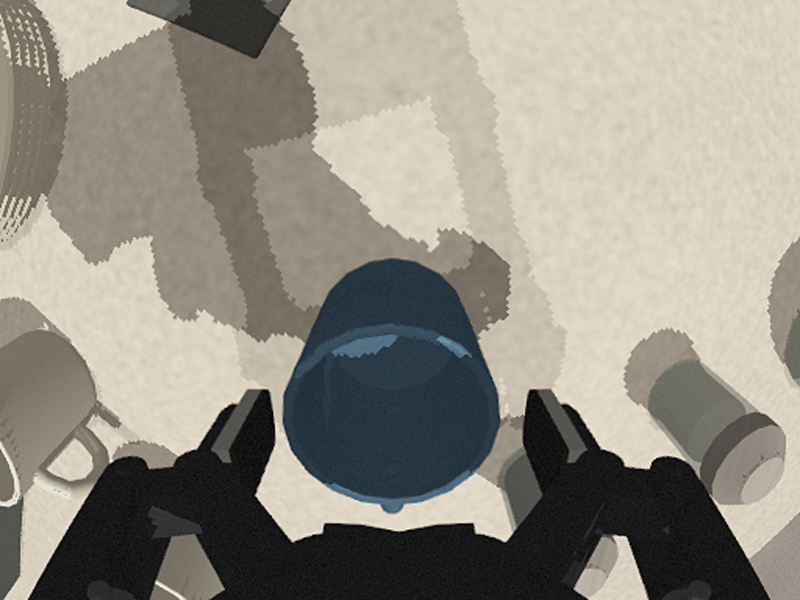

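```bash
python3 -m jog '[[-2,3,6,0.015,-0.005,0.005],[0,4,4,0.007,0,0],[0,0,0,0,0,0],[0,0,0,0,0,0]]' 84
python3 - <<'E'
from h import *
s=st(); print(s["ft_force"]); w=camera("wrist"); cv2.imwrite("pics/w16.png",cv2.resize(w[:,:,::-1],(800,600),interpolation=cv2.INTER_CUBIC))
plan([.584,-.378,.055],.71,mm=25)
E
```

```text
time_s: 25.3
position: [0.5846, -0.3779, 0.0578]
eef_rot: [0.664, 0.246, -0.245, -0.663]
ft_force: [0.2, -0.1, -0.4]
opening: 0.0843
t 25.3 p [ 0.5846 -0.3779  0.0578] q [-0.61   0.469  1.711  0.     0.96  -1.318] ax
 [[ 0.76   0.002 -0.65 ]
 [ 0.65  -0.001  0.76 ]
 [ 0.001 -1.    -0.002]]
[ 0.16459591 -0.09966858 -0.39919862]
from [ 0.5846 -0.3779  0.0577] n 1 rot deg [ 0.1 -0.1  0. ]
[[-0.5,2.7,0.3,0.002,-0.002,0.001]]
```

View pics/w16.png

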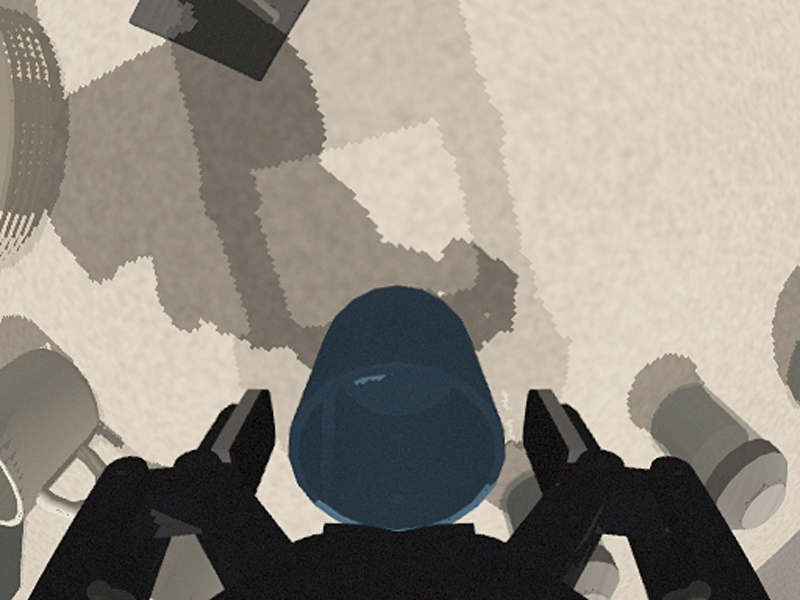

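Centred between the jaws. Closing.

```bash
python3 -m jog '[[0,2,0,0,0,0],[0,0,0,0,0,0],[0,0,0,0,0,0],[0,0,0,0,0,0]]' 52; python3 -m jog '[[0,-10,0,0,0,0],[0,0,0,0,0,0]]' 52
python3 - <<'E'
from h import *
s=st()
E
```

```text
time_s: 25.85
position: [0.5851, -0.3782, 0.0562]
eef_rot: [0.664, 0.246, -0.244, -0.662]
ft_force: [-0.4, -0.8, 1.4]
opening: 0.0618
time_s: 26.1
position: [0.5843, -0.3777, 0.0657]
eef_rot: [0.663, 0.245, -0.245, -0.663]
ft_force: [0.2, 0.1, -1.9]
opening: 0.0616
t 26.1 p [ 0.5843 -0.3777  0.0657] q [-0.61   0.46   1.707  0.     0.973 -1.318] ax
 [[ 0.76   0.001 -0.65 ]
 [ 0.65  -0.     0.76 ]
 [ 0.001 -1.    -0.001]]
```

```bash
python3 -m jog '[[0,-40,0,0,0,0],[0,-40,0,0,0,0],[0,0,0,0,0,0]]' 52
python3 - <<'E'
from h import *
s=st(); plan([.575,-.02,.17],.74,mm=45)
E
```

```text
time_s: 26.48
position: [0.5828, -0.3767, 0.1449]
eef_rot: [-0.662, -0.245, 0.246, 0.664]
ft_force: [-0.3, 0.1, -1.9]
opening: 0.0617
t 26.475 p [ 0.5828 -0.3767  0.1449] q [-0.61   0.38   1.658  0.     1.107 -1.318] ax
 [[ 0.76  -0.003 -0.65 ]
 [ 0.65   0.002  0.76 ]
 [-0.001 -1.     0.004]]
from [ 0.5828 -0.3767  0.1449] n 8 rot deg [-0.2 -1.8 -0. ]
[[28.3,-3,34.5,-0,-0.004,-0],[28.4,-3,34.4,-0,-0.004,-0],[28.5,-3,34.3,-0,-0.004,-0],[28.7,-3.1,34.2,-0,-0.004,-0],[28.8,-3.1,34,-0,-0.004,-0],[28.9,-3.1,33.9,-0,-0.004,-0],[29.1,-3.1,33.8,-0,-0.004,-0],[29.2,-3.1,33.7,-0,-0.004,-0]]
```

```bash
python3 -m jog '[[28,-3,34,0,-0.004,0],[28,-3,34,0,-0.004,0],[28,-3,34,0,-0.004,0],[29,-3,34,0,-0.004,0],[29,-3,34,0,-0.004,0],[29,-3,34,0,-0.004,0],[29,-3,34,0,-0.004,0],[29,-3,34,0,-0.004,0],[0,0,0,0,0,0]]' 52
python3 - <<'E'
from h import *
s=st(); ci=camera_info("wrist"); w=camera("wrist"); cv2.imwrite("pics/w17.png",cv2.resize(w[:,:,::-1],(800,600),interpolation=cv2.INTER_CUBIC)); np.save("ci17.npy",ci,allow_pickle=True)
a=camera("scene"); b=camera("top"); crop(b,180,150,290,232,"pics/c14.png"); crop(a,195,140,315,230,"pics/c15.png")
cs=camera_info("scene"); ct=camera_info("top")
for n,z in(("tray_back",.011),("tray_loop",.018),("tray",0),("mug_spot",.004),("handle_mark",.004),("bowl_spot",.004),("bowl",.004)):
  for nm,c,f in(("scene",cs,0),("top",ct,0),("wrist",ci,1)):
    for q in mark_of(nm,n)[:1]: print(n,nm,np.round(q["xy"],1),round(q["p"],2),np.round(atz(c,q["xy"],z,bool(f))[:2],4))
E
```

```text
time_s: 27.6
position: [0.5647, -0.0089, 0.1516]
eef_rot: [-0.653, -0.248, 0.262, 0.666]
ft_force: [0.0, -0.8, -2.3]
opening: 0.0615
t 27.6 p [ 0.5647 -0.0089  0.1516] q [-0.064  0.158  1.928  0.008  1.081 -0.807] ax
 [[ 0.739 -0.025 -0.673]
 [ 0.673  0.009  0.739]
 [-0.012 -1.     0.024]]
tray_back scene [251.1 178.3] 0.96 [0.5204 0.2044]
tray_back top [203.4 185.2] 0.61 [0.5229 0.2029]
tray_loop scene [247.6 212.1] 0.61 [ 0.5122 -0.0161]
tray_loop top [264.  191.7] 0.57 [ 0.5047 -0.0053]
tray_loop wrist [279.9 115.7] 0.47 [0.5316 0.0569]
tray scene [297.3 290.6] 0.61 [ 0.6962 -0.3804]
tray top [232.4 190. ] 0.78 [0.509  0.1035]
tray wrist [300.9  64.5] 0.81 [0.5144 0.1057]
mug_spot scene [253.1 201.8] 0.59 [0.5327 0.0604]
mug_spot top [243.8 182.6] 0.88 [0.5352 0.0646]
mug_spot wrist [278.6 114.6] 0.83 [0.531  0.0572]
handle_mark scene [264.3 208. ] 0.79 [0.5797 0.0244]
handle_mark top [258.5 176.1] 0.92 [0.5587 0.0144]
handle_mark wrist [277.1 167.8] 0.86 [0.5634 0.0205]
bowl_spot scene [248.3 186.8] 0.9 [0.5096 0.1551]
bowl_spot top [219.9 193. ] 0.91 [0.4976 0.1461]
bowl scene [200.7 142. ] 0.67 [0.2666 0.4802]
bowl top [ 75.7 235.9] 0.97 [0.3398 0.6371]
bowl wrist [324.4  21.6] 0.97 [0.5019 0.1513]
```

View pics/w17.png

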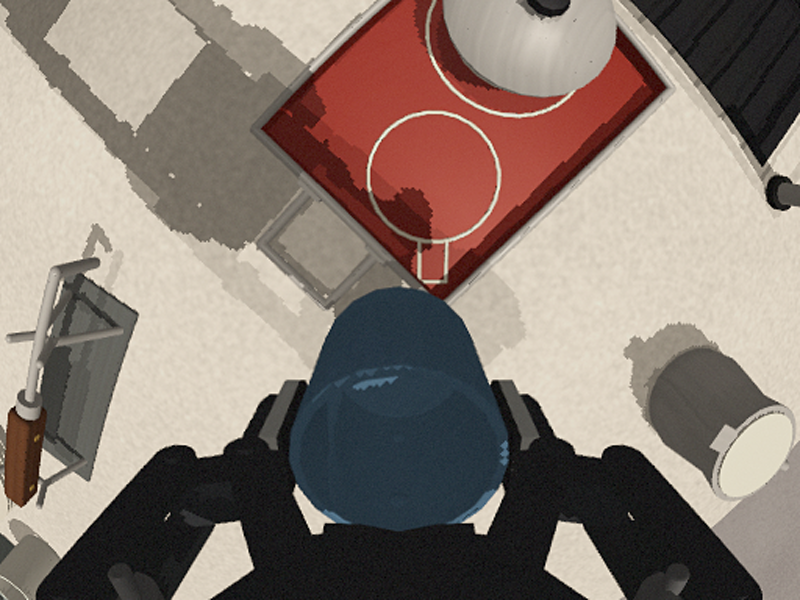

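View pics/c14.png

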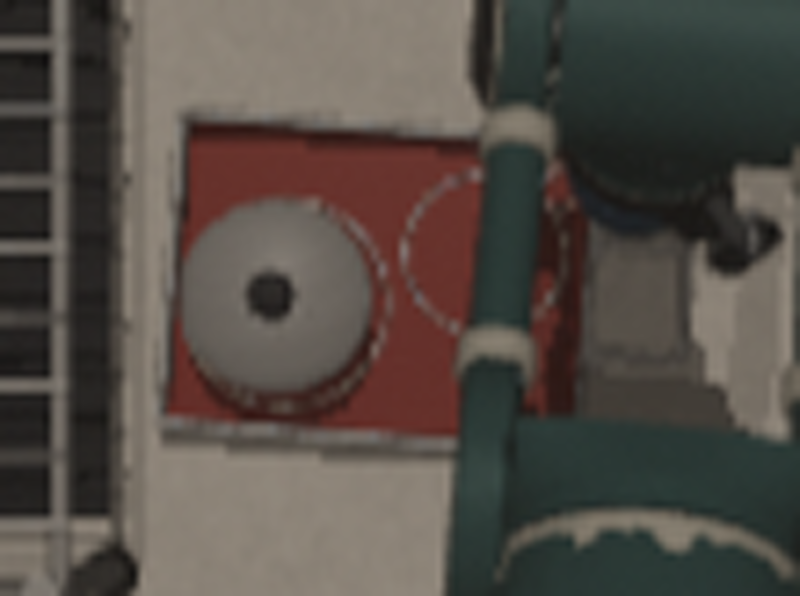

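View pics/c15.png

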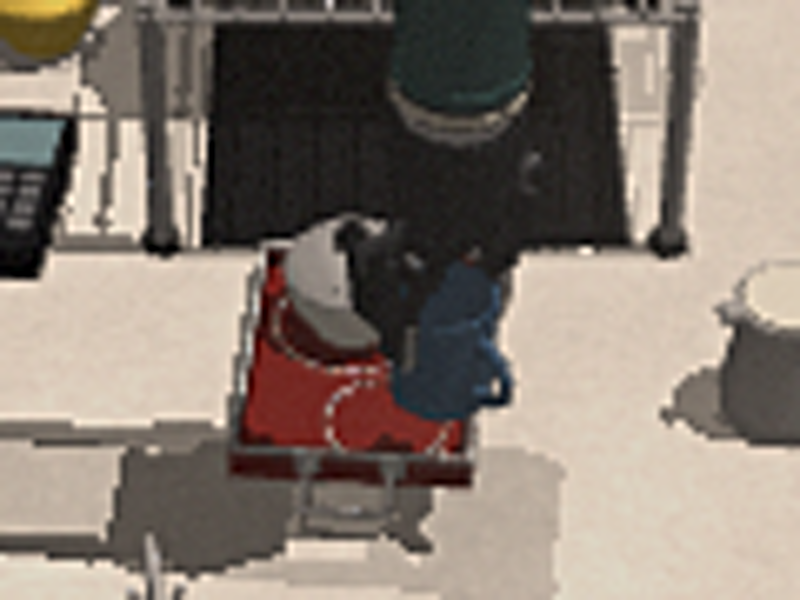

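Run:
```python
from h import *
ci=np.load("ci17.npy",allow_pickle=True).item(); k=800/512; ct=camera_info("top")
f=lambda x,y:((x+.5)/k-.5,(y+.5)/k-.5)
W=lambda x,y,z:atz(ci,f(x,y),z,True)
pts=np.array([W(368,178,.004),W(500,176,.004),W(435,112,.004),W(432,241,.004)])[:,:2]
print(pts.round(4)); 
A=np.c_[2*pts,np.ones(4)]; x=np.linalg.lstsq(A,(pts**2).sum(1),rcond=None)[0]; c=x[:2]; print("circ wrist",c.round(4),np.sqrt(x[2]+c@c))
t=W(432,282,.004)[:2]; d=t-c; print("tab",t,np.linalg.norm(d),np.arctan2(d[1],d[0]))
print("corners rim", W(258,128,.025),W(437,300,.025),W(670,88,.025))
k4=800/110
T=lambda x,y,z:atz(ct,(180+(x+.5)/k4-.5,150+(y+.5)/k4-.5),z)
pts=np.array([T(402,250,.004),T(570,253,.004),T(483,170,.004),T(440,328,.004),T(415,210,.004)])[:,:2]
A=np.c_[2*pts,np.ones(5)]; x=np.linalg.lstsq(A,(pts**2).sum(1),rcond=None)[0]; c=x[:2]; print("circ top",c.round(4),np.sqrt(x[2]+c@c))
a=T(185,115,.025);b=T(165,432,.025);e=T(460,135,.025);g=T(455,443,.025); print(a,b,e,g)
print("a", np.arctan2(*(a-e)[:2]),np.arctan2(*(b-g)[:2]), np.arctan2(-(a-b)[1],(a-b)[0]))
```

```text
[[0.5018 0.0316]
 [0.5568 0.0847]
 [0.5042 0.0859]
 [0.5541 0.0293]]
circ wrist [0.5295 0.058 ] 0.03796435750142948
tab [0.5710557  0.01127902] 0.06249292742416068 -0.8434195712245051
corners rim [0.4383366  0.01467489 0.025     ] [0.57576734 0.00863365 0.025     ] [0.58975754 0.19746244 0.025     ]
circ top [0.5281 0.0556] 0.04021689833103362
[0.58980933 0.19753297 0.025     ] [0.441367   0.20282986 0.025     ] [0.58312089 0.06853344 0.025     ] [0.4391388  0.06761425 0.025     ]
a 0.05180221654928362 0.016477419537921645 0.035668002970577595
```

Run:
```python
from h import *
s=st(); plan([.5295,.0575,.115],.74,mm=30)
```

```text
t 28.8 p [ 0.5662 -0.0118  0.1536] q [-0.069  0.157  1.925  0.007  1.082 -0.807] ax
 [[ 0.742 -0.022 -0.67 ]
 [ 0.67   0.008  0.742]
 [-0.011 -1.     0.021]]
from [ 0.5662 -0.0118  0.1536] n 3 rot deg [-1.2 -0.3 -0.6]
[[6.6,13.3,25.1,-0.007,-0.002,-0.004],[6.6,13.2,25.1,-0.007,-0.002,-0.004],[6.6,13,25.2,-0.007,-0.002,-0.004]]
```

```bash
python3 -m jog '[[6.6,13,25,-0.007,-0.002,-0.004],[6.6,13,25,-0.007,-0.002,-0.004],[6.6,13,25,-0.007,-0.002,-0.004],[0,0,0,0,0,0],[0,0,0,0,0,0]]' 52
python3 - <<'E'
from h import *
s=st(); plan([.5295,.0575,.075],.74,mm=20)
E
```

```text
time_s: 29.42
position: [0.5307, 0.0583, 0.1157]
eef_rot: [0.66, 0.257, -0.254, -0.659]
ft_force: [0.3, 0.3, -1.8]
opening: 0.0612
t 29.425 p [0.5307 0.0583 0.1157] q [ 6.300e-02  1.250e-01  2.041e+00 -1.000e-03  9.710e-01 -6.770e-01] ax
 [[ 0.738  0.005 -0.674]
 [ 0.674 -0.     0.738]
 [ 0.003 -1.    -0.003]]
from [0.5307 0.0583 0.1157] n 3 rot deg [0.2 0.  0.2]
[[-0.5,13.6,0.1,0.001,0,0.001],[-0.5,13.6,0.1,0.001,0,0.001],[-0.5,13.6,0.1,0.001,0,0.001]]
```

```bash
python3 -m jog '[[-0.5,14,0.5,0.001,0,0],[-0.5,14,0.5,0.001,0,0],[-0.5,12,0.5,0.001,0,0],[0,0,0,0,0,0],[0,0,0,0,0,0]]' 52
python3 - <<'E'
from h import *
s=st(); print(s["ft_force"]); w=camera("wrist"); cv2.imwrite("pics/w18.png",cv2.resize(w[:,:,::-1],(800,600),interpolation=cv2.INTER_CUBIC)); b=camera("scene"); crop(b,195,140,315,230,"pics/c16.png")
plan([.5295,.0575,.062],.74,mm=20)
E
```

```text
time_s: 30.05
position: [0.5302, 0.0565, 0.0731]
eef_rot: [-0.659, -0.256, 0.254, 0.66]
ft_force: [-0.8, -0.3, -2.6]
opening: 0.0613
t 30.05 p [0.5302 0.0565 0.0731] q [ 5.80e-02  1.80e-01  2.07e+00  2.00e-03  8.88e-01 -6.80e-01] ax
 [[ 0.74   0.003 -0.672]
 [ 0.672  0.002  0.74 ]
 [ 0.004 -1.    -0.001]]
[-0.77556533 -0.34135234 -2.57301972]
from [0.5301 0.0565 0.0733] n 1 rot deg [ 0.1 -0.1  0.2]
[[0.1,11.3,1.2,0.001,-0.002,0.004]]
```

View pics/w18.png

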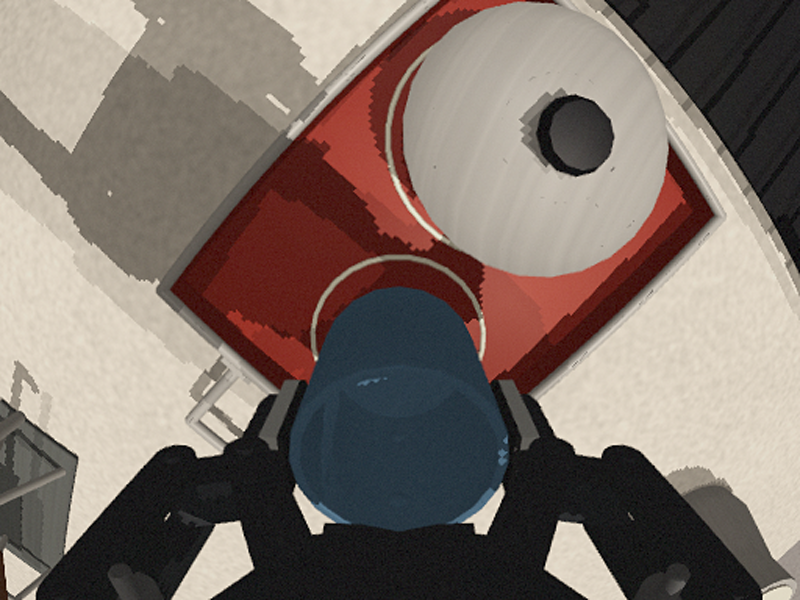

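View pics/c16.png

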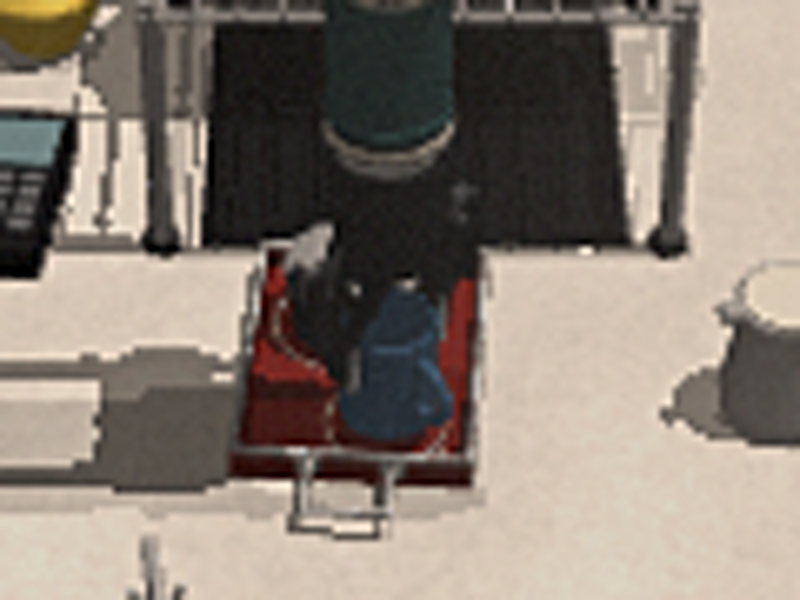

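Run:
```python
from h import *
s=read_state(); ci=camera_info("wrist"); k=800/512; M=Rot.from_quat(s["eef_rot"]).as_matrix(); p=s["position"]
f=lambda x,y:((x+.5)/k-.5,(y+.5)/k-.5)
L=lambda x,y,z:(M.T@(atz(ci,f(x,y),z,True)-p)*1e3).round(1)
print("circ far",L(399,256,.004),"L",L(313,330,.004),"R",L(486,330,.004)); print("mug bot far",L(398,287,p[2]-.0562))
```

```text
circ far [ 0.3 69.3 39.7] L [-37.7  69.2   6.7] R [38.8 69.5  6.6]
mug bot far [-0.1 56.2 30. ]
```

```bash
python3 -m jog '[[0.3,5,1.5,0,0,0.002],[0,4,1,0,0,0],[0,0,0,0,0,0]]' 52; python3 -m jog '[[0,2,0,0,0,0]]' 52;  python3 -m jog '[[0,1.5,0,0,0,0]]' 52
```

```text
time_s: 30.52
position: [0.5293, 0.0589, 0.0647]
eef_rot: [0.66, 0.256, -0.254, -0.659]
ft_force: [-0.1, -0.6, -2.6]
opening: 0.0617
time_s: 30.65
position: [0.5296, 0.059, 0.0628]
eef_rot: [0.66, 0.257, -0.254, -0.659]
ft_force: [0.3, 0.8, -3.3]
opening: 0.0616
time_s: 30.78
position: [0.5296, 0.059, 0.0612]
eef_rot: [0.66, 0.257, -0.254, -0.659]
ft_force: [-0.7, 0.0, -2.6]
opening: 0.0618
```

```bash
python3 -m jog '[[0,1,0,0,0,0]]' 52;  python3 -m jog '[[0,0.7,0,0,0,0]]' 52
```

```text
time_s: 30.9
position: [0.5296, 0.059, 0.0601]
eef_rot: [0.66, 0.257, -0.254, -0.659]
ft_force: [0.2, 0.8, -0.5]
opening: 0.0615
time_s: 31.02
position: [0.5297, 0.059, 0.0601]
eef_rot: [0.66, 0.257, -0.254, -0.659]
ft_force: [-3.8, -0.3, 7.9]
opening: 0.0617
```

```bash
python3 -m jog '[[0,0,0,0,0,0],[0,0,0,0,0,0],[0,0,0,0,0,0]]' 74; python3 -m jog '[[0,-15,0,0,0,0],[0,-30,0,0,0,0],[0,-40,0,0,0,0],[0,-40,0,0,0,0],[0,-30,0,0,0,0],[0,0,0,0,0,0]]' 74
python3 - <<'E'
from h import *
s=st(); ci=camera_info("wrist"); np.save("ci19.npy",ci,allow_pickle=True); w=camera("wrist"); cv2.imwrite("pics/w19.png",cv2.resize(w[:,:,::-1],(800,600),interpolation=cv2.INTER_CUBIC))
plan([.62,-.12,.25],.74,mm=50)
E
```

```text
time_s: 31.4
position: [0.5311, 0.0591, 0.0611]
eef_rot: [0.66, 0.258, -0.253, -0.659]
ft_force: [0.5, -0.4, -0.9]
opening: 0.0738
time_s: 32.15
position: [0.5307, 0.059, 0.226]
eef_rot: [0.661, 0.259, -0.251, -0.658]
ft_force: [0.7, -0.4, -0.1]
opening: 0.0742
t 32.15 p [0.5307 0.059  0.226 ] q [ 0.064  0.009  1.943  0.     1.178 -0.674] ax
 [[ 0.74   0.012 -0.673]
 [ 0.673  0.001  0.74 ]
 [ 0.009 -1.    -0.007]]
from [0.5297 0.0589 0.2243] n 5 rot deg [ 0.3 -0.1  0.4]
[[-10.7,-5,-38.7,0.001,-0,0.001],[-10.7,-5,-38.6,0.001,-0,0.001],[-10.7,-5.1,-38.6,0.001,-0,0.001],[-10.7,-5.1,-38.6,0.001,-0,0.001],[-10.8,-5.1,-38.6,0.001,-0,0.001]]
```

View pics/w19.png

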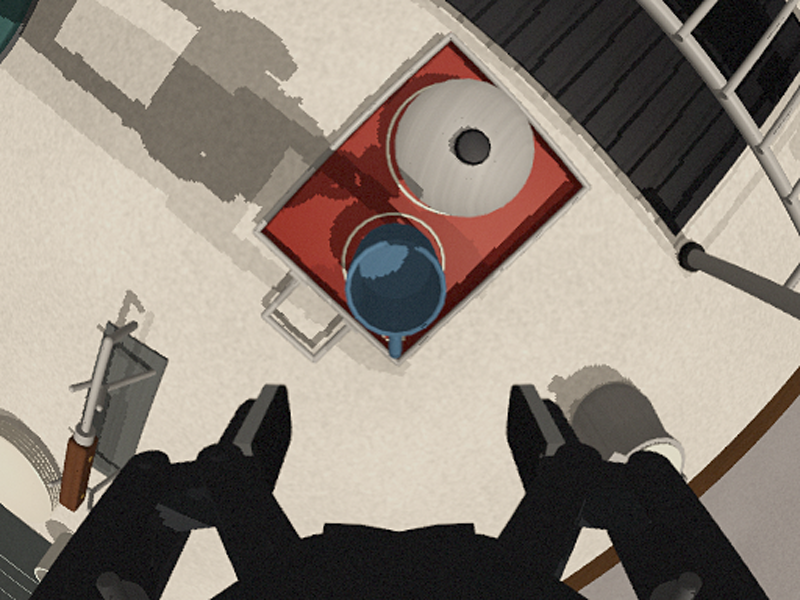

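```bash
python3 -m jog '[[-11,-5,-39,0,0,0],[-11,-5,-39,0,0,0],[-11,-5,-39,0,0,0],[-11,-5,-39,0,0,0],[-11,-5,-39,0,0,0],[0,0,0,0,0,0]]' 74
python3 - <<'E'
from h import *
s=st(); ci=camera_info("wrist"); np.save("ci20.npy",ci,allow_pickle=True); w=camera("wrist"); cv2.imwrite("pics/w20.png",cv2.resize(w[:,:,::-1],(800,600),interpolation=cv2.INTER_CUBIC))
crop(w,200,0,400,150,"pics/w20c.png")
a=camera("scene"); b=camera("top"); crop(b,180,150,290,232,"pics/c17.png"); crop(a,195,140,315,230,"pics/c18.png")
E
```

```text
time_s: 32.95
position: [0.6167, -0.1261, 0.2389]
eef_rot: [-0.657, -0.254, 0.258, 0.662]
ft_force: [0.3, 0.6, -0.7]
opening: 0.0737
t 32.95 p [ 0.6167 -0.1261  0.2389] q [-0.242  0.193  1.717  0.002  1.24  -0.983] ax
 [[ 0.738 -0.008 -0.675]
 [ 0.675  0.004  0.738]
 [-0.003 -1.     0.008]]
```

View pics/w20.png

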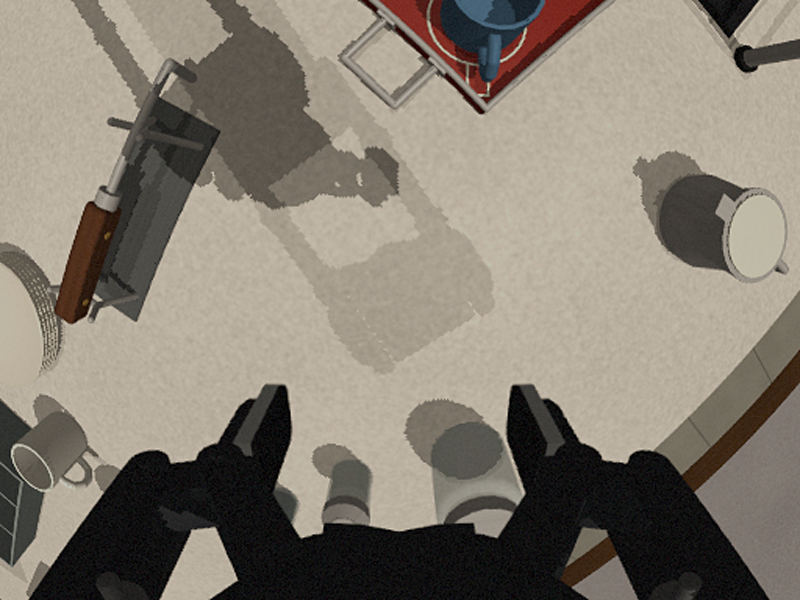

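View pics/c17.png

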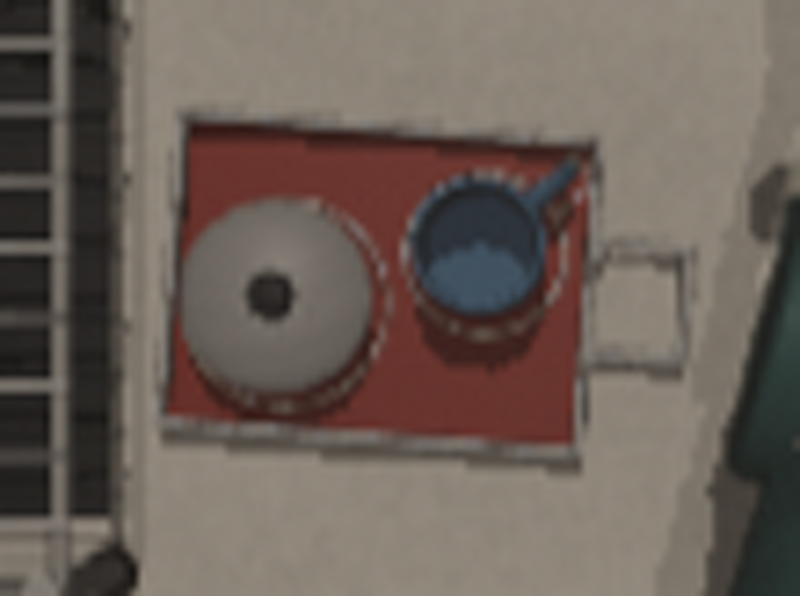

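View pics/c18.png

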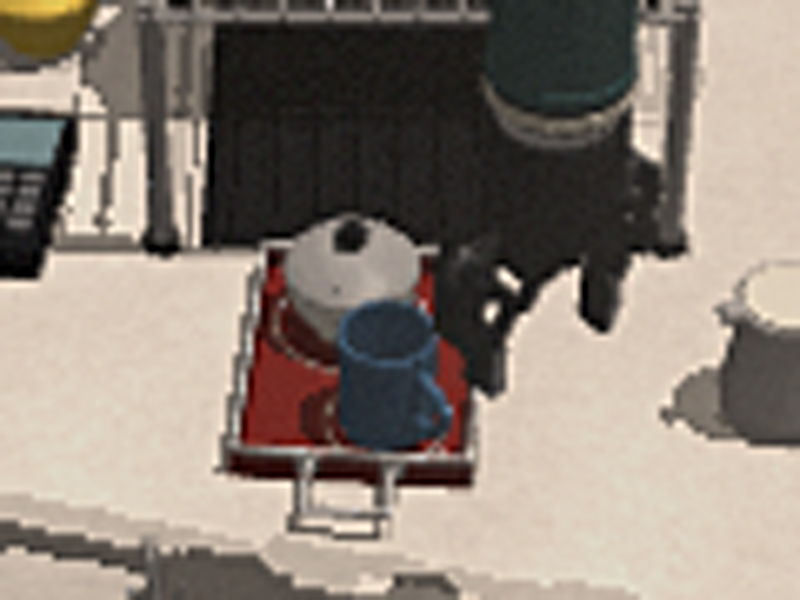

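Run:
```python
from h import *
ct=camera_info("top"); k4=800/110
T=lambda x,y,z:atz(ct,(180+(x+.5)/k4-.5,150+(y+.5)/k4-.5),z)[:2].round(4)
print("bowl circ",T(287,307,.004),"knob",T(270,297,.083),"bowl edge r",T(372,300,.05),T(182,300,.05))
print("mug circ",T(486,253,.004),"mug rim",T(479,247,.078), "handle end",T(573,163,.065))
k=800/512; f=lambda x,y:((x+.5)/k-.5,(y+.5)/k-.5)
ci=np.load("ci19.npy",allow_pickle=True).item()
W=lambda x,y,z:atz(ci,f(x,y),z,True)[:2].round(4)
print("w19 mug rim",W(396,288,.078),"hend",W(395,353,.067),"circ far",W(392,213,.004),W(342,255,.004),W(445,250,.004),"knob",W(473,147,.083),"bowl circle pts",W(388,145,.004),W(405,192,.004),W(430,212,.004))
c=[W(388,145,.004),W(405,192,.004),W(430,212,.004),W(396,112,.004)]
from scipy.optimize import least_squares
print("bowl circ",least_squares(lambda q:[np.hypot(*(p-q))-.049 for p in c],[.5,.15]).x)
c=[W(392,213,.004),W(342,255,.004),W(445,250,.004),W(360,226,.004)]
print("mug circ",least_squares(lambda q:[np.hypot(*(p-q))-.038 for p in c],[.53,.06]).x)
st()
cs=camera_info("scene")
for n,z in(("bowl_spot",.004),("bowl",.004),("mug_center",.041),("mug_spot",.004),("hook_handle",.068),("hook_tip",.026),("rest_seat",.068)):
  for nm,cc in(("scene",cs),("top",ct)):
    for q in mark_of(nm,n)[:3]: print(n,nm,np.round(q["xy"],1),round(q["p"],2),np.round(atz(cc,q["xy"],z)[:2],4))
```

```text
bowl circ [0.5017 0.1492] knob [0.5028 0.1503] bowl edge r [0.5039 0.1065] [0.502  0.1936]
mug circ [0.5293 0.0555] mug rim [0.5275 0.0573] handle end [0.5675 0.0157]
w19 mug rim [0.5291 0.0606] hend [0.5606 0.0249] circ far [0.503  0.0854] [0.4962 0.0367] [0.5511 0.0915] knob [0.5045 0.1518] bowl circle pts [0.4671 0.1207] [0.4995 0.1034] [0.5231 0.1049]
bowl circ [0.50432581 0.15138808]
mug circ [0.52931421 0.05855741]
t 33.1 p [ 0.6154 -0.1231  0.2387] q [-0.239  0.191  1.72   0.003  1.241 -0.983] ax
 [[ 0.736 -0.009 -0.677]
 [ 0.677  0.005  0.736]
 [-0.003 -1.     0.01 ]]
bowl_spot scene [245.6 187.5] 0.62 [0.498  0.1501]
bowl_spot scene [249.7 178.3] 0.41 [0.514  0.2125]
bowl_spot top [221.8 190. ] 0.76 [0.508  0.1398]
bowl scene [247.3 189.9] 0.57 [0.5059 0.1347]
bowl scene [202.4 142.5] 0.51 [0.2753 0.4763]
bowl scene [218.6 125.8] 0.43 [0.3425 0.6244]
bowl top [219.3 191.4] 0.96 [0.503  0.1483]
bowl top [124.2 255.4] 0.78 [0.277  0.4681]
bowl top [ 84.8 180.7] 0.62 [0.5301 0.6137]
mug_center scene [250.5 195.6] 0.64 [0.5218 0.058 ]
mug_center scene [256.  177.1] 0.58 [0.5422 0.1775]
mug_center top [246.5 184. ] 0.68 [0.5283 0.0545]
mug_center top [203.2 184.7] 0.61 [0.5229 0.1999]
mug_spot scene [252.8 202.4] 0.75 [0.5315 0.0567]
mug_spot scene [196.2 170.6] 0.62 [0.2706 0.2592]
mug_spot top [243.3 185.8] 0.98 [0.5241 0.0661]
mug_spot top [256.4 175.3] 0.46 [0.5613 0.0217]
hook_handle scene [221.1 254.3] 0.61 [ 0.4274 -0.2825]
hook_handle scene [249.8 204. ] 0.48 [ 0.5212 -0.0211]
hook_handle top [345.8 221. ] 0.63 [ 0.4121 -0.2742]
hook_tip scene [217.2 227.5] 0.45 [ 0.3976 -0.1128]
hook_tip scene [228.9 323. ] 0.4 [ 0.4695 -0.53  ]
hook_tip top [341.3 217.4] 0.65 [ 0.423 -0.268]
rest_seat scene [224.6 251.6] 0.72 [ 0.4389 -0.2698]
rest_seat scene [257.8 179.2] 0.4 [0.5504 0.1318]
rest_seat scene [246.5 197.1] 0.33 [0.5067 0.0189]
rest_seat top [341.4 219.5] 0.58 [ 0.4167 -0.2597]
```

All measured offsets are well within tolerance: bowl about 2 mm, mug 2–3 mm, handle direction about −0.81 rad against −0.83 wanted. The hook is seated and the tray is about 20 mm clear. Handing in.

```bash
python3 -m jog '[[0,0,0,0,0,0],[0,0,0,0,0,0]]' 74 ; python3 -c "
from plant import *
print(sign_off())"
```

```text
time_s: 34.05
position: [0.6166, -0.1238, 0.2407]
eef_rot: [-0.657, -0.255, 0.258, 0.661]
ft_force: [0.2, -0.1, -0.6]
opening: 0.0738
the job is handed in; nothing more can be done
None
```

I pulled the tray clear of the shelf with the hook, laid the hook back in its rest, stood the blue mug in the empty circle, and handed in at 34 s. No verdict was reported.

**Mistake on the way:** one row after the first grip went down instead of up, and the hook slid about 11 mm in the jaws against its rest. I set it back down, re-gripped at the proper height, and it did not slip again. The peak force during that press was not read, so I can't say how high it went.

**Last checks:**

| Item | Measured | Limit |
|---|---|---|
| Tray's back end in front of shelf edge | about 20 mm | 3 mm or more |
| Bowl from its circle's centre | about 1–2 mm, upright | 12 mm |
| Mug from its circle's centre | about 2–3 mm, upright | 10 mm |
| Mug handle direction | about 0.03 rad from its mark | 20 mm (0.03 rad is 1–2 mm at the handle) |
| Hook height in the rest | touched down at the same height as when gripped | 8 mm |

- **Hook position:** the wrist pictures showed the hook in both forks, the right way round. The re-grip left it shifted along its length by about 2 mm, and I moved it back by about that much when laying it down.
- **Disagreements:** the networks' marks scattered by about 1 cm for the hook, the bowl circle and the mug circle. For those I relied on edges I measured myself in the wrist and top pictures.
- **Not measured:** I did not measure whether the other things on the counter moved. Nothing looked disturbed in the pictures, and the gripper was never near the tray rim.

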